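# Park and clamp the revolving toy-car display, then fill it

### The job

Set up the revolving display on the shop counter: swing the white disc round by its upright post until it clicks into its detent, and only then, with the T-handled hex key, tighten the clamp screw in the middle clockwise all the way to its stop. Finish with the key hung back in its wooden rack and every model car that is there standing on a dark pad of the parked disc, one car to a pad, centred and lengthwise along the pad. Turn the screw with the key only, and leave the carton, the mug and the bottle where they are.

Things in the scene. Friction and masses are not known exactly. Their poses are not given: they have to be found in the camera images.
- disc (a joint): angle of the display disc in rad about the vertical axis of hub, growing anticlockwise seen from above; 0 = parked. Starts at 0.9 to 1.7: turn it clockwise to 0; stops at -0.35 and 1.95. Friction about 0.1 N m. In the last 0.2 rad the detent (a sprung roller dropping between two pins at the rim) resists with up to 10 N at the post, then pulls in; it then stays within 0.02 of 0.
- post (a point): centre of the upright steel post by which the disc is turned: round, 18 mm in diameter, standing 60 mm above the disc's top near its rim, 125 mm from the axis. The point is 35 mm above the disc's top (25 mm below the post's end). It travels on an arc about hub.
- hub (a point): fixed point on the disc's axis at the mouth of the hex socket, 73 mm above the counter. The disc is white, 300 mm in diameter, its top 40 mm above the counter. A dark collar round the screw, 52 mm outside and 38 mm inside diameter, ends 4 mm above this point. The detent's roller bracket stands on the +x side of this frame, 165 to 245 mm from the axis, 42 mm high.
- socket (a point): centre of the mouth of the hex socket in the clamp screw (same place as hub), turning with the screw. The socket is 20 mm across flats, 30 mm deep, straight-walled with a flat floor; z axis up; two opposite corners of the hexagon lie along this x axis (the others every 60 degrees). The screw's rim around it is 6 mm wide.
- screw_turn (a joint): angle of the clamp screw in rad, growing clockwise seen from above (tightening). It starts between 0 and 0.5 and stops hard at 4.2 (tight). It turns with about 0.1 N m of friction and stays where it is left. The screw does not move up or down.
- key_handle (a point): centre of the key's T handle: a black bar 110 mm long (this y axis), 15 mm wide (x), 18 mm high. z is up when the tip is down. The straight hex shank hangs from its middle: 18 mm across flats, two opposite corners along this y axis, tip 117 mm below this point. Mass 0.25 kg. Fully seated in the socket, this point is 87 mm above hub and the key stands by itself when let go.
- key_tip (a point): centre of the end of the key's shank; the last 8 mm taper to a 10 mm round nose. In the socket the key has 2 mm of clearance, up to 14 degrees of free turn each way, and leans by up to 4 degrees.
- rack_seat (a point): where key_handle belongs when the key hangs in its fixed rack (131 mm above the counter): the bar, along this y axis, rests on two wooden cheeks, the shank hanging free between. Cheeks 14 mm thick, 68 mm apart inside, 50 mm deep, tops 122 mm up; each has two lips 9 mm high, 26 mm apart, between which the bar lies. The key hangs here at the start, up to 4 mm off.
- hexkey: the whole key; its origin is at the tip of the shank, axes as key_handle.
- car_a_mid (a point): model saloon car 100 x 44 mm, 40 mm high over the roof, loose, standing on its wheels; absent in some starts. The lower body is straight-sided, 44 mm wide, up to 24 mm above its underside: grip it there, across the width. The point is at its middle, 20 mm above its underside; x along its length, z up.
- car_b_mid (a point): model pick-up 100 x 44 mm, 44 mm high over the roof, loose, standing on its wheels; absent in some starts. The lower body is straight-sided, 44 mm wide, up to 24 mm above its underside: grip it there, across the width. The point is at its middle, 20 mm above its underside; x along its length, z up.
- car_c_mid (a point): model van 100 x 44 mm, 46 mm high over the roof, loose, standing on its wheels; absent in some starts. The lower body is straight-sided, 44 mm wide, up to 24 mm above its underside: grip it there, across the width. The point is at its middle, 20 mm above its underside; x along its length, z up.
- car_a: the saloon; origin at the centre of its underside.
- car_b: the pick-up; origin at the centre of its underside.
- car_c: the van; origin at the centre of its underside.
- pad0 (a point): centre of a dark rubber display pad on the disc's top (flush), 112 mm long along this x axis, 58 mm wide, 90 mm from the disc's axis; it turns with the disc. Three alike, 120 degrees apart, lying crosswise to the radius, the post standing between two of them. Any car may go on any pad, either way round.
- pad1 (a point): centre of a dark rubber display pad on the disc's top (flush), 112 mm long along this x axis, 58 mm wide, 90 mm from the disc's axis; it turns with the disc. Three alike, 120 degrees apart, lying crosswise to the radius, the post standing between two of them. Any car may go on any pad, either way round.
- pad2 (a point): centre of a dark rubber display pad on the disc's top (flush), 112 mm long along this x axis, 58 mm wide, 90 mm from the disc's axis; it turns with the disc. Three alike, 120 degrees apart, lying crosswise to the radius, the post standing between two of them. Any car may go on any pad, either way round.
- screw: the clamp screw with the hex socket; origin as socket.
- toy_carton: bystander: brown cardboard toy box 60 x 100 x 75 mm high; origin under its centre.
- mug: bystander: white mug, 76 mm across, 90 mm high; origin under its centre.
- cleaner: bystander: white bottle, 60 mm across, 160 mm high; origin under its centre.
Things that resemble listed ones, but are neither listed nor needed, are in the scene too. What is shaped like the part that bears rack_seat but blue is not meant.

How it is judged:
On the way, in this order (a step that is already met when the one before it is completed fails the run):
1. the disc is parked in its detent (value of joint disc between -0.05 and 0.05 rad and value of joint screw_turn below 1 rad), for 0.3 s.
2. the clamp screw is tightened to its stop with the disc parked (value of joint disc between -0.05 and 0.05 rad and value of joint screw_turn above 4 rad), for 0.2 s.
At the end, for the whole second after the job is handed in: Disc within 0.05 rad of its detent; screw past 4.0 rad (stop 4.2); key at rest in its rack, handle centre within 12 mm sideways and 4 mm in height of rack_seat; each car present upright and still, centre within 15 mm of a pad's centre and lengthwise within 0.2 rad (all of step 2 and horizontal distance between key_handle and rack_seat below 0.012 m and z of key_handle in the frame of rack_seat between -0.004 and 0.004 m and angle between key_handle's own z axis and vertical below 0.12 rad and linear speed of hexkey below 0.03 m/s and ((horizontal distance between car_a_mid and pad0 below 0.015 m and angle between the x axis of car_a_mid and the x axis of pad0, either way round below 0.2 rad) or (horizontal distance between car_a_mid and pad1 below 0.015 m and angle between the x axis of car_a_mid and the x axis of pad1, either way round below 0.2 rad) or (horizontal distance between car_a_mid and pad2 below 0.015 m and angle between the x axis of car_a_mid and the x axis of pad2, either way round below 0.2 rad)) and height (world z) of car_a_mid between 0.056 and 0.066 m and angle between each of car_a_mid, car_b_mid, car_c_mid's own z axis and vertical below 0.1 rad and linear speed of each of car_a, car_b, car_c below 0.02 m/s and ((horizontal distance between car_b_mid and pad0 below 0.015 m and angle between the x axis of car_b_mid and the x axis of pad0, either way round below 0.2 rad) or (horizontal distance between car_b_mid and pad1 below 0.015 m and angle between the x axis of car_b_mid and the x axis of pad1, either way round below 0.2 rad) or (horizontal distance between car_b_mid and pad2 below 0.015 m and angle between the x axis of car_b_mid and the x axis of pad2, either way round below 0.2 rad)) and height (world z) of car_b_mid between 0.056 and 0.066 m and ((horizontal distance between car_c_mid and pad0 below 0.015 m and angle between the x axis of car_c_mid and the x axis of pad0, either way round below 0.2 rad) or (horizontal distance between car_c_mid and pad1 below 0.015 m and angle between the x axis of car_c_mid and the x axis of pad1, either way round below 0.2 rad) or (horizontal distance between car_c_mid and pad2 below 0.015 m and angle between the x axis of car_c_mid and the x axis of pad2, either way round below 0.2 rad)) and height (world z) of car_c_mid between 0.056 and 0.066 m); the robot touches nothing.
It fails at once if the fingers touch the clamp screw (contact force between the fingers and screw above 2 N).
It fails at once if the toy_carton is disturbed (distance of toy_carton from where it was at the start of the episode above 0.03 m or angle between toy_carton's own z axis and vertical above 0.4 rad).
It fails at once if the mug is disturbed (distance of mug from where it was at the start of the episode above 0.03 m or angle between mug's own z axis and vertical above 0.4 rad).
It fails at once if the cleaner is disturbed (distance of cleaner from where it was at the start of the episode above 0.03 m or angle between cleaner's own z axis and vertical above 0.4 rad).
Of car_a, car_b, car_c only 2 to 3 are there at a start; the rules pass over those that are not, and their reading is None.
At some moment in a run one of car_a, car_b, car_c may be knocked a few centimetres aside while the robot is not near it.
It also fails if it takes over 210 s, if anything falls off the work surface, if the arm or the gripper's body presses on something with over 40 N, if the wrist force passes 120 N, or if a joint passes its speed limit or range.

### The arm

A 7-joint arm with a two-finger parallel gripper is mounted at the origin on the work surface. World frame = base frame: x ahead of the robot, y to its left, z up, the work surface at z = 0. Lengths are in m, angles in rad, forces in N, time in s.
With the tool pointing down it reaches from about 0.4 to 0.9 m from the base axis. Payload 5.5 kg.
Tool frame: the origin (TCP) lies midway between the tips of the shut fingers; the grasp point (between the pads) lies 19 mm behind it (r.grip_depth is the distance from the TCP to the grasp point, in m); z points along the fingers, y is the direction in which the jaws open and shut (so a half turn about z gives the same grasp; the last joint's range is limited). The gripper opens to 85 mm and grips with 20 to 120 N. Pads are 22 mm wide; open, the fingers measure 114 mm over their backs; the gripper's body (76 mm by 85 mm) begins 54 mm behind the grasp point. The pads swing forward as they close: fully open they stand 13 mm farther back than shut.
Start: joints at [1.478, 0.501, -0.427, 1.55, 0.221, 1.138, -0.21], TCP at [0.226, -0.609, 0.211] pointing down, gripper open.
Joint ranges: [-2.88, 2.88], [-0.31, 2.03], [-1.54, 1.56], [0.2, 2.42], [-1.41, 4.55], [0.19, 2.02], [-2.57, 2.57]. Speed limits (rad/s): [2.57, 2.57, 3.14, 3.14, 3.14, 3.14, 3.14].

### API

Orientations are given as a unit quaternion [w, x, y, z].
In Python, from station import status, imaging, workorder, r gives the robot as it stands. The module is installed in compiled form; this text tells all that it offers.
- The arm moves only by the tool move_arm, never from a script. Its argument "plan" is one flat list of numbers, 7 for each row, row after row: the shift along the tool's x, y, z in mm, then the turn, a rotation vector about the tool's x, y, z in degrees, then the finger opening in mm, from 0 to 85.4. In form: [x, y, z, rx, ry, rz, hand, x, y, z, rx, ry, rz, hand, ...]. A call has 1 to 20 rows; each row shifts and turns the commanded pose from where the row before left it, along the tool's axes as they then stand; what a row does not reach is not made up. A row lasts 1/8 s, in which the tool goes at most 62.5 mm and 10.7 degrees, less where a joint would pass 70% of its speed; a pose out of reach is approached as far as the arm can. A call is refused whole if a number of a shift passes 62.5 or a number of a turn 10.7, either way. A call with a gripper value outside its range is refused whole. The fingers move at their own pace and stop on an object; "force" is the grip in N (left out, the last holds). Time passes only in rows, so rows that do not move let the fingers close. It gives the time, the measured TCP pose, the force and the opening at its end, in the units of the state.
- status.sense(): the state, without advancing time (a new reading comes with each control period).
- imaging.capture(name): name is "scene" or "side" or "wrist"; returns a dict with "image" (420x560x3 uint8, red, green, blue), "camera_matrix" (3x3 intrinsics, pixels), "R" (3x3) and "t" (3): a world point X has camera coordinates R X + t. Camera axes: x right, y down, z forward; pixel columns grow to the right and rows downward; lengths in m; the calibration is good to about 2 mm. A picture is of the moment at which its call begins. There is no depth.
- workorder.hand_in(): hands the job in, once; it reports no verdict.
The state is a dict: "t": time; "qpos": joint angles; "qd": joint speeds; "joint_torque": joint torques, N m; "eef_pos": TCP position; "eef_rot": TCP orientation; "contact_force": force on the tool from outside, world axes, zero at the start; "torque": the same for the moment, N m; "gripper_width": finger opening in m.
Only numpy, scipy, OpenCV 4.12 (cv2) and the standard library are available. Lean on these libraries where they do the work, as an engineer would, in place of code of your own. Each camera call takes 0.05 s, during which the arm holds its last target. There are 200 camera calls.

## Working session

There is one attempt and no reset: what is moved stays moved. The work goes in short steps, Python scripts to look and compute and a tool call to move; the robot and the scene stay as the last step left them, time stands still between calls to the robot, and variables do not carry over. Pictures are saved under pics/ and viewed, about 12 in all and at most 16, crops included, and the job is handed in when it is done.

Besides the shell and the picture viewer there is one more tool, called after "Emit:" as name(argument=value, ...) on one line, values as JSON. move_arm: Moves the arm, as the interface text tells. Its arguments: {"type":"object","properties":{"plan":{"type":"array","items":{"type":"number"}},"force":{"type":"number"}},"required":["plan"]}

```bash
mkdir -p pics; cat > h.py <<'E'
import numpy as np, cv2
from station import status, imaging, workorder, r
def cap(n,save=None):
    c=imaging.capture(n)
    if save: cv2.imwrite('pics/'+save,c['image'][:,:,::-1])
    return c
def ray(c,u,v,z):
    R=np.array(c['R']);t=np.array(c['t']);o=-R.T@t
    d=R.T@np.linalg.solve(np.array(c['camera_matrix']),[u,v,1.])
    return o+d*(z-o[2])/d[2]
def proj(c,X):
    p=np.array(c['camera_matrix'])@(np.array(c['R'])@np.array(X)+np.array(c['t']));return p[:2]/p[2]
def pose():
    s=status.sense();w,x,y,z=s['eef_rot']
    from scipy.spatial.transform import Rotation as Ro
    return s,np.array(s['eef_pos']),Ro.from_quat([x,y,z,w]).as_matrix()
E
python3 - <<'E'
from h import *
s,p,R=pose();print({k:np.round(v,3) for k,v in s.items()});print(R.round(3),r.grip_depth)
ims=[]
for n in('scene','side','wrist'):
    c=cap(n,n+'0.png');R=np.array(c['R']);print(n,(-R.T@c['t']).round(3),R.round(2).tolist(),np.round(c['camera_matrix'][0],0))
E
```

```text
{'t': np.float64(0.0), 'qpos': array([ 1.478,  0.502, -0.427,  1.551,  0.221,  1.138, -0.21 ]), 'qd': array([ 0.002, -0.001, -0.001,  0.001,  0.   , -0.002, -0.   ]), 'joint_torque': array([-0.0000e+00, -5.6951e+01, -5.8160e+00, -2.8094e+01,  1.1000e-02,
        1.2000e-02,  0.0000e+00]), 'eef_pos': array([ 0.226, -0.609,  0.21 ]), 'eef_rot': array([-0.001,  0.984,  0.177, -0.   ]), 'contact_force': array([0.08 , 0.418, 0.461]), 'torque': array([ 0.049,  0.031, -0.014]), 'gripper_width': np.float64(0.086)}
[[ 0.937  0.348 -0.001]
 [ 0.348 -0.937  0.002]
 [ 0.    -0.002 -1.   ]] 0.0187
scene [ 1.624 -0.039  1.118] [[-0.03, 1.0, 0.02], [0.68, 0.04, -0.74], [-0.74, -0.01, -0.68]] [433.   0. 282.]
side [ 0.05  -1.026  1.357] [[0.89, -0.46, -0.01], [-0.36, -0.67, -0.65], [0.29, 0.58, -0.76]] [447.   0. 282.]
wrist [ 0.303 -0.581  0.373] [[0.35, -0.94, -0.0], [-0.89, -0.33, 0.32], [-0.3, -0.11, -0.95]] [308.   0. 279.]
```

View pics/scene0.png

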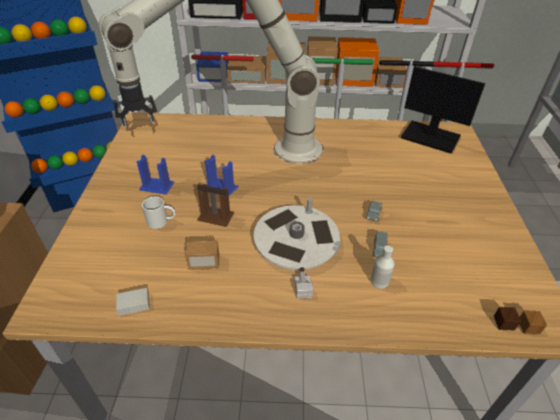

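View pics/side0.png

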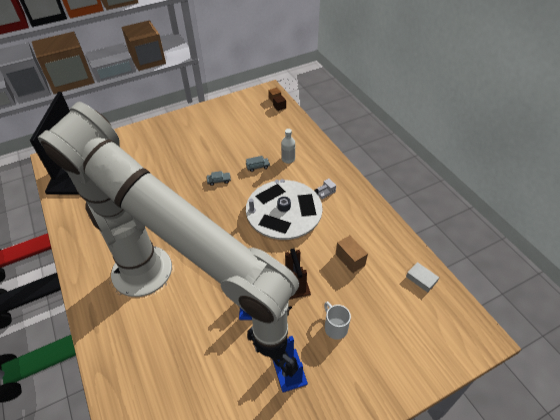

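The scene view shows:
- disc centred near (297,236), post near (309,205), bracket near (304,285)
- wooden rack with key near (215,205), and two blue decoy racks at (155,175) and (220,175)
- cars near (375,211) and (381,243)
- mug at (156,212), carton at (203,255), bottle at (383,268)

Next I'll enlarge the relevant part.

```bash
python3 - <<'E'
from h import *
a=cv2.imread('pics/scene0.png')[150:310,180:420];b=cv2.imread('pics/side0.png')[130:310,190:370]
cv2.imwrite('pics/crop0.png',np.hstack([cv2.resize(a,(0,0),fx=2.0,fy=2.0,interpolation=cv2.INTER_CUBIC),cv2.resize(b,(320,320),interpolation=cv2.INTER_CUBIC)]))
E
```

```text
(no output)
```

View pics/crop0.png

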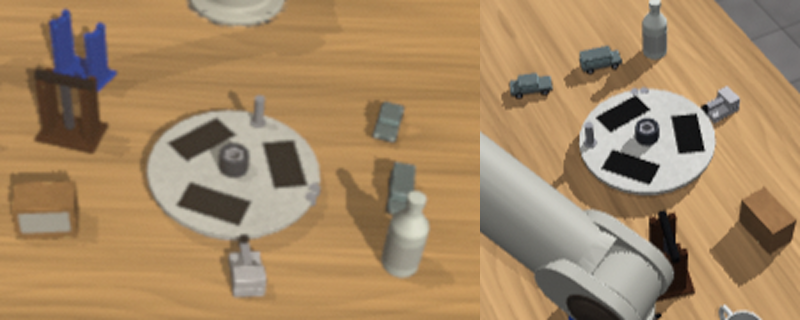

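Crop: the wooden rack at scene (213,203) carries the black key. The blue racks behind it are not meant. Both cars are between the disc and the bottle. The rim pins sit at scene (337,245). Now I'll measure.

```bash
python3 - <<'E'
from h import *
from scipy.optimize import least_squares
C={n:cap(n) for n in('scene','side')}
def disc(c,box):
    im=c['image'].astype(int);m=np.zeros(im.shape[:2],np.uint8)
    x0,y0,x1,y1=box;s=im[y0:y1,x0:x1];m[y0:y1,x0:x1]=((s.min(2)>130)&(s.max(2)-s.min(2)<30))*255
    cs,_=cv2.findContours(m,cv2.RETR_EXTERNAL,cv2.CHAIN_APPROX_NONE);k=max(cs,key=cv2.contourArea)[:,0]
    k=cv2.convexHull(k)[:,0]
    P=np.array([ray(c,u,v,.04)[:2] for u,v in k])
    f=least_squares(lambda q:np.hypot(*(P-q[:2]).T)-.15,[P[:,0].mean(),P[:,1].mean()],loss='soft_l1',f_scale=.002)
    return f.x,np.abs(f.fun).mean()
print(disc(C['scene'],(245,195,350,275)));print(disc(C['side'],(235,165,330,245)))
pts={'collar':('scene',(297,229),.077),'posttop':('scene',(309.5,199.5),.1),'pins':('scene',(336.5,245.5),.045),'brk':('scene',(304,277),.042),
'collarS':('side',(284,202),.077),'posttopS':('side',(250.5,201),.1),'pinsS':('side',(280,181),.045),'brkS':('side',(328,186),.042)}
for k,(n,uv,z) in pts.items(): print(k,ray(C[n],*uv,z).round(3))
# pads: dark blobs
for n,box in(('scene',(245,195,350,275)),('side',(235,165,330,245))):
    im=C[n]['image'];x0,y0,x1,y1=box;s=im[y0:y1,x0:x1];m=(s.max(2)<75).astype(np.uint8)*255
    for k in cv2.findContours(m,cv2.RETR_EXTERNAL,cv2.CHAIN_APPROX_NONE)[0]:
        if cv2.contourArea(k)>80:
            P=np.float32([ray(C[n],u+x0,v+y0,.04)[:2] for u,v in k[:,0]]);print(n,cv2.minAreaRect(P))
# key-coloured and cars
for n,box,z in(('scene',(360,195,392,262),.02),('side',(200,150,275,190),.02)):
    im=C[n]['image'].astype(int);x0,y0,x1,y1=box;s=im[y0:y1,x0:x1];m=((s[...,0]-s[...,2]<12)).astype(np.uint8)*255
    for k in cv2.findContours(m,cv2.RETR_EXTERNAL,cv2.CHAIN_APPROX_NONE)[0]:
        if cv2.contourArea(k)>40:
            M=cv2.moments(k);u,v=M['m10']/M['m00']+x0,M['m01']/M['m00']+y0;P=np.float32([ray(C[n],a+x0,b+y0,z)[:2] for a,b in k[:,0]])
            print(n,(round(u),round(v)),ray(C[n],u,v,z).round(3),cv2.minAreaRect(P))
a=C['scene']['image'][150:230,190:240,::-1];b=C['side']['image'][235:305,270:320,::-1]
cv2.imwrite('pics/rack.png',np.hstack([cv2.resize(a,(350,560),interpolation=cv2.INTER_CUBIC),cv2.resize(b,(400,560),interpolation=cv2.INTER_CUBIC)]))
E
```

```text
(array([ 0.58190489, -0.00348219]), np.float64(0.0017285683060074535))
(array([ 0.57410108, -0.0063167 ]), np.float64(0.0014469559041909133))
collar [ 0.591 -0.003  0.077]
posttop [0.464 0.04  0.1  ]
pins [0.631 0.132 0.045]
brk [0.767 0.022 0.042]
collarS [ 0.573 -0.013  0.077]
posttopS [0.454 0.033 0.1  ]
pinsS [0.625 0.122 0.045]
brkS [0.785 0.007 0.042]
scene ((0.6610831618309021, -0.03608490526676178), (0.10357742756605148, 0.048544738441705704), 69.6964340209961)
scene ((0.561970591545105, 0.08489665389060974), (0.10161527991294861, 0.04959796741604805), 8.991538047790527)
scene ((0.5087130665779114, -0.06013265252113342), (0.04790426045656204, 0.10178923606872559), 38.689186096191406)
side ((0.5050499439239502, -0.061851803213357925), (0.053601156920194626, 0.10999011248350143), 39.0064811706543)
side ((0.583142876625061, 0.007640860974788666), (0.07353571057319641, 0.0471884161233902), 62.64921569824219)
side ((0.6586717963218689, -0.037243444472551346), (0.1066378727555275, 0.05500349402427673), 69.43053436279297)
side ((0.5604166388511658, 0.08326667547225952), (0.10595780611038208, 0.0540076345205307), 9.367507934570312)
scene (380, 244) [0.592 0.286 0.02 ] ((0.5928335785865784, 0.2863200604915619), (0.03645137697458267, 0.11892063170671463), 76.82756042480469)
scene (374, 211) [0.423 0.287 0.02 ] ((0.42149484157562256, 0.2872116267681122), (0.03811025992035866, 0.0985012948513031), 73.30099487304688)
side (268, 186) [0.578 0.14  0.02 ] ((0.57188880443573, 0.14908365905284882), (0.04002046585083008, 0.0698699951171875), 61.65946578979492)
side (218, 178) [0.415 0.286 0.02 ] ((0.4152100384235382, 0.2854234576225281), (0.07093890011310577, 0.09281647950410843), 66.72091674804688)
side (257, 163) [0.597 0.289 0.02 ] ((0.599626898765564, 0.28808680176734924), (0.08030049502849579, 0.09684426337480545), 74.9939956665039)
```

View pics/rack.png

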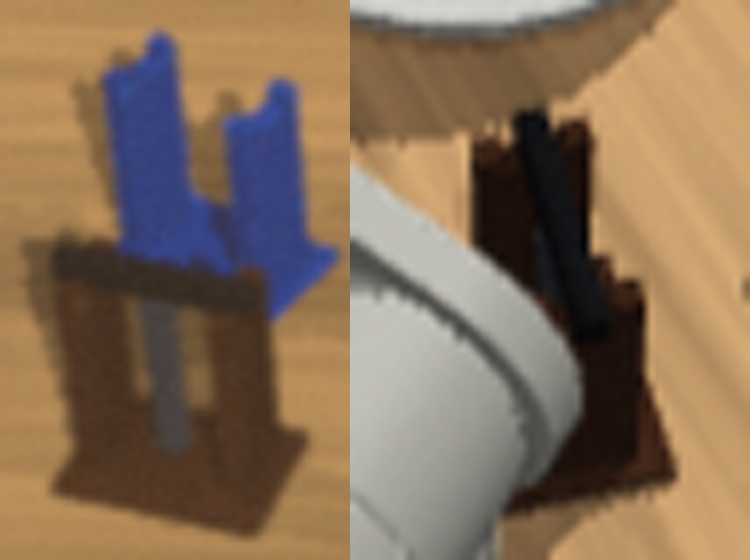

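Both views agree:
- hub ≈ (0.576, -0.0045), with the pad centres at radius 0.09
- post at 160.5° and r ≈ 0.124; rim pins at 68° and bracket at about 5°, so the disc is at about 1.1 rad
- rack near scene (213,203): brown, with the black bar across the cheeks. The blue ones are rejected.

Now I'll move over the post.

Emit:
move_arm(plan=[0,0,-60,0,0,0,60,36.9,-43.6,-2.4,0,0,0,60,36.9,-43.6,-2.4,0,0,0,60,36.9,-43.6,-2.4,0,0,0,60,36.9,-43.6,-2.4,0,0,0,60,36.9,-43.6,-2.4,0,0,0,60,36.9,-43.6,-2.4,0,0,0,60,36.9,-43.6,-2.4,0,0,0,60,36.9,-43.6,-2.4,0,0,0,60,36.9,-43.6,-2.4,0,0,0,60,36.9,-43.6,-2.4,0,0,0,60,36.9,-43.6,-2.4,0,0,0,60,36.9,-43.6,-2.4,0,0,0,60,0,0,0,0,0,-10,60,0,0,0,0,0,-10,60,0,0,0,0,0,-10,60,0,0,0,0,0,-10,60,0,0,0,0,0,-10,60,0,0,0,0,0,-10,60,0,0,0,0,0,-10,60])

```text
t: 2.75
eef_pos: [0.4591, 0.0354, 0.2994]
eef_rot: [0.0, 0.703, 0.712, -0.0]
contact_force: [0.9, -0.0, -0.3]
gripper_width: 0.06
```

Emit:
move_arm(plan=[0,0,0,0,0,-10,60,0,0,0,0,0,-10,60,0,0,0,0,0,-10,60,0,0,0,0,0,-10,60,0,0,0,0,0,-10,60,0,0,0,0,0,-10,60,0,0,0,0,0,-10,60,0,0,0,0,0,0,60])

```text
t: 3.75
eef_pos: [0.4591, 0.0354, 0.2993]
eef_rot: [-0.0, 0.171, 0.985, 0.0]
contact_force: [0.1, -0.1, -0.8]
gripper_width: 0.0598
```

```bash
cat >> h.py <<'E'
def rel(xyz,yaw=None):
    "print mm shift in the present tool frame to world xyz; yaw (deg) of tool x"
    s,p,R=pose();y0=np.degrees(np.arctan2(R[1,0],R[0,0]))
    print('tcp',p.round(4),'yaw',y0.round(1),'tilt',np.degrees(np.arccos(-R[2,2])).round(2),'j',np.round(s['qpos'],2),'w',s['gripper_width'].round(4),'t',round(float(s['t']),2))
    print('  shift',(R.T@(np.array(xyz)-p)*1000).round(1),'rz',None if yaw is None else (-((yaw-y0+180)%360-180)).round(1))
E
python3 - <<'E'
from h import *
rel([.459,.0365,.3],160.5);cap('wrist','w1.png')
c=cap('wrist');R=np.array(c['R']);print((-R.T@c['t']).round(3))
E
```

```text
Traceback (most recent call last):
  File "h.py", line 20, in rel
    print('tcp',p.round(4),'yaw',y0.round(1),'tilt',np.degrees(np.arccos(-R[2,2])).round(2),'j',np.round(s['qpos'],2),'w',s['gripper_width'].round(4),'t',round(float(s['t']),2))
                                                                                                                          ^^^^^^^^^^^^^^^^^^^^^^^^
AttributeError: 'float' object has no attribute 'round'
```

```bash
sed -i "s/s\['gripper_width'\].round(4)/round(float(s['gripper_width']),4)/" h.py
python3 - <<'E'
from h import *
rel([.459,.0365,.3],160.5);c=cap('wrist','w1.png')
R=np.array(c['R']);print((-R.T@c['t']).round(3))
E
```

```text
tcp [0.4591 0.0354 0.2993] yaw 160.3 tilt 0.04 j [ 1.13  0.28 -1.45  1.87  0.3   1.25  0.81] w 0.0598 t 3.75
  shift [ 0.5  1.  -0.7] rz -0.2
[0.381 0.063 0.463]
```

View pics/w1.png

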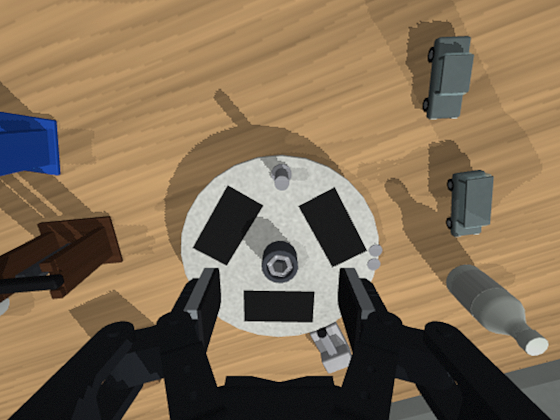

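Wrist view: post top near (282,184), socket near (279,264), pins near (375,256), pick-up near (452,77), van near (473,203), key bar near (30,284).

```bash
python3 - <<'E'
from h import *
c=cap('wrist');im=c['image'].astype(int)
def show(n,uv,z): print(n,ray(c,*uv,z).round(4))
show('posttop',(282,184),.1);show('postbase',(281,169),.04);show('hub',(279,265),.073);show('collar',(279,261),.077);show('pins',(374.5,256.5),.055);show('brk',(330,345),.042)
m=(im.max(2)<45).astype(np.uint8)*255;m[:180]=0;m[335:]=0;m[:,:185]=0;m[:,370:]=0
cs=[]
for k in cv2.findContours(m,cv2.RETR_EXTERNAL,cv2.CHAIN_APPROX_NONE)[0]:
    if 800<cv2.contourArea(k)<6000:
        P=np.float32([ray(c,u,v,.04)[:2] for u,v in k[:,0]]);q=cv2.minAreaRect(P);print(q)
# cars: bluish-grey
for b in((410,30,490,125),(440,165,500,245)):
    x0,y0,x1,y1=b;s=im[y0:y1,x0:x1];mm=((s[...,0]-s[...,2]<5)&(s.max(2)>20)).astype(np.uint8)*255
    k=max(cv2.findContours(mm,cv2.RETR_EXTERNAL,cv2.CHAIN_APPROX_NONE)[0],key=cv2.contourArea)
    P=np.float32([ray(c,u+x0,v+y0,.022)[:2] for u,v in k[:,0]]);print('car',cv2.minAreaRect(P),np.degrees(np.arctan2(*(cv2.fitLine(P,2,0,.01,.01)[1::-1]))).round(1))
a=c['image'][240:290,250:310,::-1];b=c['image'][20:245,400:510,::-1]
cv2.imwrite('pics/w1c.png',np.hstack([cv2.resize(a,(480,400),interpolation=cv2.INTER_CUBIC),cv2.resize(b,(196,400))]))
E
```

```text
posttop [0.459  0.0392 0.1   ]
postbase [0.4517 0.0411 0.04  ]
hub [ 0.5732 -0.0058  0.073 ]
collar [ 0.5654 -0.003   0.077 ]
pins [0.6166 0.1271 0.055 ]
brk [0.7585 0.0184 0.042 ]
((0.6583814024925232, -0.03675292432308197), (0.10950140655040741, 0.055901139974594116), 68.90008544921875)
((0.6936309933662415, 0.07495701313018799), (0.04324407875537872, 0.13379992544651031), 88.11378479003906)
((0.6124944090843201, -0.14810273051261902), (0.050111666321754456, 0.13547052443027496), 52.477256774902344)
((0.5595874786376953, 0.08342622220516205), (0.11007638275623322, 0.055992670357227325), 9.062422752380371)
((0.5045839548110962, -0.062009572982788086), (0.05600668489933014, 0.11012173444032669), 39.27732467651367)
car ((0.41652992367744446, 0.286752849817276), (0.0574563667178154, 0.09772281348705292), 71.65228271484375) [-17.]
car ((0.5983701348304749, 0.28680408000946045), (0.06422476470470428, 0.09943189471960068), 78.6690444946289) [-5.4]
```

View pics/w1c.png

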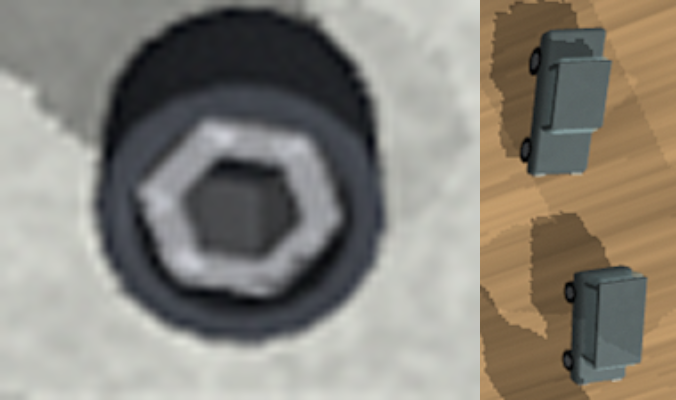

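Saloon is absent; the pick-up and van are the two cars. Hub ≈ (0.5745, -0.005), post ≈ (0.457, 0.039), r = 0.1255 (expected 0.125). I'll descend and grip the post.

Emit:
move_arm(plan=[3.1,2.7,40,0,0,0,45,0,0,40,0,0,0,45,0,0,40,0,0,0,45,0,0,40,0,0,0,45,0,0,40,0,0,0,45,0,0,44,0,0,0,45,0,0,0,0,0,0,45,0,0,0,0,0,0,10,0,0,0,0,0,0,10,0,0,0,0,0,0,10,0,0,0,0,0,0,10,0,0,0,0,0,0,10], force=30)

```text
t: 5.35
eef_pos: [0.4587, 0.0392, 0.0572]
eef_rot: [0.002, 0.171, 0.985, 0.0]
contact_force: [-1.3, 0.9, 8.9]
gripper_width: 0.0171
```

```bash
python3 - <<'E'
from h import *
rel([.457,.039,.055],159.4)
E
```

```text
tcp [0.4587 0.0392 0.0572] yaw 160.4 tilt 0.18 j [ 0.68  0.6  -1.01  2.12  0.72  0.81  0.45] w 0.0171 t 5.35
  shift [ 1.6 -0.8  2.2] rz 1.0
```

Emit:
move_arm(plan=[-0.5,10.9,0,0,0,5,10,-0.5,10.9,0,0,0,5,10,-0.5,10.9,0,0,0,5,10,-0.5,10.9,0,0,0,5,10,-0.5,10.9,0,0,0,5,10,-0.5,10.9,0,0,0,5,10,-0.5,10.9,0,0,0,5,10,-0.5,10.9,0,0,0,5,10,-0.5,10.9,0,0,0,5,10,0,0,0,0,0,0,10])

```text
t: 6.6
eef_pos: [0.5245, 0.1088, 0.0572]
eef_rot: [0.002, 0.535, 0.845, 0.001]
contact_force: [1.9, -4.3, 7.5]
gripper_width: 0.017
```

```bash
cat > pa.py <<'E'
from h import *
p=pose()[1];d=p[:2]-[.5745,-.005];print('r',np.hypot(*d).round(4),'post ang',np.degrees(np.arctan2(d[1],d[0])).round(1),pose()[0]['contact_force']);rel(p)
E
python3 pa.py
```

```text
r 0.1243 post ang 113.7 [ 1.91056496 -4.29076141  7.5164544 ]
tcp [0.5245 0.1088 0.0572] yaw 115.3 tilt 0.27 j [ 0.36  0.61 -0.79  1.95  0.59  0.83 -0.32] w 0.017 t 6.6
  shift [0. 0. 0.] rz None
```

Emit:
move_arm(plan=[-0.5,10.9,0,0,0,5,10,-0.5,10.9,0,0,0,5,10,-0.5,10.9,0,0,0,5,10,-0.3,4.4,0,0,0,2,10,0,0,0,0,0,0,10])

```text
t: 7.22
eef_pos: [0.5594, 0.1187, 0.0573]
eef_rot: [0.002, 0.654, 0.757, 0.001]
contact_force: [2.7, -3.9, 6.1]
gripper_width: 0.0166
```

```bash
python3 pa.py; python3 - <<'E'
from h import *
c=cap('scene');a=c['image'][190:310,235:355,::-1]
cv2.imwrite('pics/s2.png',cv2.resize(a,(600,600),interpolation=cv2.INTER_CUBIC))
E
```

```text
r 0.1246 post ang 96.9 [ 2.6828935  -3.89260907  6.09703697]
tcp [0.5594 0.1187 0.0573] yaw 98.3 tilt 0.25 j [ 0.28  0.64 -0.71  1.86  0.55  0.85 -0.56] w 0.0166 t 7.22
  shift [0. 0. 0.] rz None
```

View pics/s2.png

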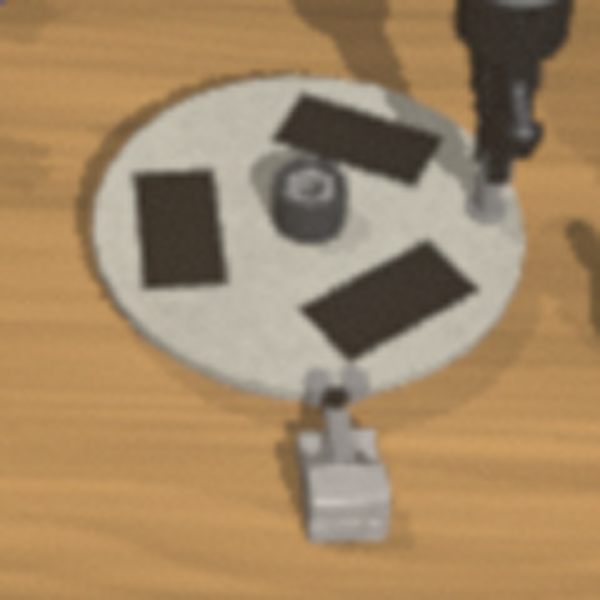

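The roller (335,395) now lies between the two pins (317,380) and (355,380). I'll release and rise, then look from above.

Emit:
move_arm(plan=[0,0,0,0,0,0,45,0,0,0,0,0,0,45,0,0,0,0,0,0,45,0,0,-50,0,0,0,45,0,0,-60,0,0,0,45,0,0,-60,0,0,0,45,0,0,-60,0,0,0,45,0,0,0,0,0,0,45])

```text
t: 8.28
eef_pos: [0.5597, 0.1222, 0.2907]
eef_rot: [0.003, 0.653, 0.757, 0.004]
contact_force: [1.3, 0.2, -0.6]
gripper_width: 0.0447
```

```bash
cat > pads.py <<'E'
from h import *
from scipy.optimize import least_squares
def pads(n,box,thr=75):
    c=cap(n);x0,y0,x1,y1=box;s=c['image'][y0:y1,x0:x1];m=(s.max(2)<thr).astype(np.uint8)*255;o=[]
    for k in cv2.findContours(m,cv2.RETR_EXTERNAL,cv2.CHAIN_APPROX_NONE)[0]:
        P=np.float32([ray(c,u+x0,v+y0,.04)[:2] for u,v in k[:,0]]);q=cv2.minAreaRect(P);a,b=sorted(q[1])
        if .04<a<.07 and .09<b<.125: o.append(q[0])
    return c,np.array(o)
if __name__=='__main__':
    for n,b in(('scene',(245,195,350,275)),('side',(235,165,330,245))):
        c,o=pads(n,b);h=o.mean(0);d=o-[.5745,-.005];print(n,h.round(4),o.round(4).tolist(),np.degrees(np.arctan2(d[:,1],d[:,0])).round(1),np.hypot(*d.T).round(4))
E
python3 pads.py; python3 pa.py
python3 - <<'E'
from h import *
c=cap('wrist','w2.png')
E
```

```text
scene [ 0.577 -0.004] [[0.6481, 0.0506], [0.5883, -0.0931], [0.4947, 0.0304]] [ 37.1 -81.1 156.1] [0.0922 0.0891 0.0873]
side [ 0.5745 -0.0054] [[0.5855, -0.0952], [0.4916, 0.0293], [0.6465, 0.0496]] [-83.  157.5  37.2] [0.0909 0.0898 0.0904]
r 0.1266 post ang 98.0 [-0.10217882 -0.30497154 -0.2775322 ]
tcp [0.557  0.1204 0.2856] yaw 98.4 tilt 0.06 j [ 0.42  0.38 -0.88  1.66  0.3   1.25 -0.37] w 0.0452 t 8.38
  shift [0. 0. 0.] rz None
```

View pics/w2.png

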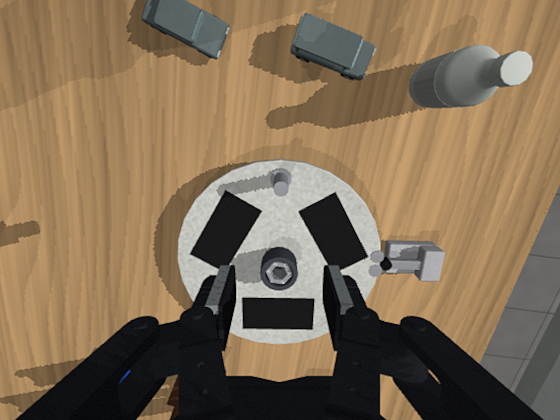

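Parked: scene, side and wrist views all show the roller in the pins, with pad angles of 37°, 157° and -82.5°. Next come the socket's hex phase and the key bar.

```bash
cat > hexm.py <<'E'
from h import *
def hexphase(c,u0,v0,z=.073,rad=20):
    im=c['image'].astype(int)
    s=im[v0-rad:v0+rad,u0-rad:u0+rad];g=s.min(2).astype(np.uint8)
    th,m=cv2.threshold(g,0,255,cv2.THRESH_OTSU)
    yy,xx=np.mgrid[-rad:rad,-rad:rad];
    n,l=cv2.connectedComponents(m);best=None
    for i in range(1,n):
        w=l==i;d=np.hypot(xx,yy)[w]
        if w.sum()>60 and d.max()<rad-3: best=w if best is None or w.sum()>best.sum() else best
    if best is None: print('none',th);return
    for mode,name in((cv2.RETR_CCOMP,'x'),):
        k,hh=cv2.findContours(cv2.resize(best.astype(np.uint8)*255,(0,0),fx=4,fy=4,interpolation=cv2.INTER_CUBIC)//128*255,mode,cv2.CHAIN_APPROX_NONE)
        for q in k:
            if cv2.contourArea(q)<600: continue
            P=np.array([ray(c,(a+.5)/4-.5+u0-rad,(b+.5)/4-.5+v0-rad,z)[:2] for a,b in q[:,0]])
            M=cv2.moments((P*1e5).astype(np.float32).reshape(-1,1,2));ce=np.array([M['m10'],M['m01']])/M['m00']/1e5
            d=P-ce;t=np.arctan2(d[:,1],d[:,0]);rr=np.hypot(*d.T);i=np.argsort(t);T=np.linspace(-np.pi,np.pi,360,False);r_=np.interp(T,t[i],rr[i],period=2*np.pi)
            f=(r_*np.exp(-6j*T)).mean();print('ctr',ce.round(4),'R',r_.mean().round(4),'amp',(2*abs(f)).round(5),'corner deg',(np.degrees(-np.angle(f))/6%60).round(1))
E
python3 - <<'E'
from hexm import *
c=cap('wrist');hexphase(c,280,272)
S=cap('scene');D=cap('side')
for z in(.131,.138): print(z,[ray(S,*p,z).round(3)[:2] for p in((197.9,187.4),(228.3,192.1),(213,190))],[ray(D,*p,z).round(3)[:2] for p in((292.5,249.4),(300.3,275.6),(296.4,262.5))])
E
```

```text
ctr [ 0.5736 -0.0051] R 0.0164 amp 0.00079 corner deg 57.3
ctr [ 0.5745 -0.0046] R 0.01 amp 0.00057 corner deg 0.7
0.131 [array([ 0.455, -0.357]), array([ 0.475, -0.247]), array([ 0.466, -0.302])] [array([ 0.476, -0.257]), array([ 0.449, -0.36 ]), array([ 0.462, -0.31 ])]
0.138 [array([ 0.463, -0.355]), array([ 0.483, -0.245]), array([ 0.475, -0.3  ])] [array([ 0.474, -0.262]), array([ 0.447, -0.363]), array([ 0.46 , -0.314])]
```

```bash
python3 - <<'E'
from h import *
rel([.463,-.307,.32],77)
E
```

```text
tcp [0.556  0.1199 0.2836] yaw 98.4 tilt 0.18 j [ 0.42  0.38 -0.88  1.66  0.3   1.25 -0.37] w 0.0448 t 8.57
  shift [-408.8 -154.5  -36. ] rz 21.4
```

Emit:
move_arm(plan=[0,0,-36,0,0,0,45,-45.5,-17.2,0,0,0,0,45,-45.5,-17.2,0,0,0,0,45,-45.5,-17.2,0,0,0,0,45,-45.5,-17.2,0,0,0,0,45,-45.5,-17.2,0,0,0,0,45,-45.5,-17.2,0,0,0,0,45,-45.5,-17.2,0,0,0,0,45,-45.5,-17.2,0,0,0,0,45,-45.5,-17.2,0,0,0,0,45,0,0,0,0,0,10.7,45,0,0,0,0,0,10.7,45,0,0,0,0,0,0,45,0,0,0,0,0,0,45])

```text
t: 10.32
eef_pos: [0.4635, -0.307, 0.3208]
eef_rot: [-0.001, 0.781, 0.624, -0.0]
contact_force: [-0.6, -0.6, -0.7]
gripper_width: 0.0455
```

```bash
python3 - <<'E'
from h import *
rel([.463,-.307,.32],77);c=cap('wrist','w3.png')
E
```

```text
tcp [ 0.4635 -0.307   0.3208] yaw 77.2 tilt 0.07 j [ 1.07  0.27 -0.65  1.64  0.17  1.29  0.17] w 0.0455 t 10.32
  shift [-0.1 -0.5  0.8] rz 0.2
```

View pics/w3.png

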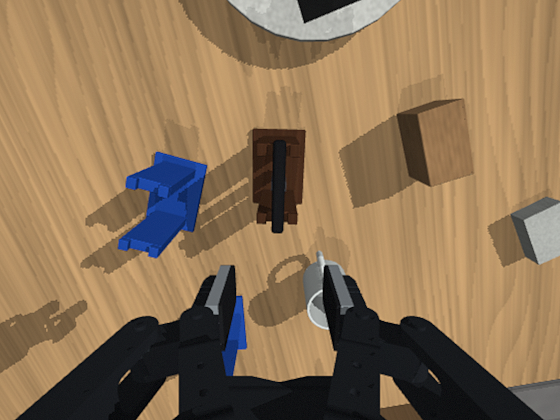

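View: the wooden rack with the black bar from (279,140) to (277,233), next to the blue decoy at (165,200). The mug is at (320,290), clear of the bar.

```bash
python3 - <<'E'
from h import *
c=cap('wrist');im=c['image'];x0,y0=260,125;s=im[y0:245,x0:300];m=(s.max(2)<38).astype(np.uint8)*255
k=max(cv2.findContours(m,cv2.RETR_EXTERNAL,cv2.CHAIN_APPROX_NONE)[0],key=cv2.contourArea)
print(cv2.boundingRect(k),cv2.contourArea(k))
P=np.float32([ray(c,u+x0,v+y0,.138)[:2] for u,v in k[:,0]]);q=cv2.minAreaRect(P);print(q)
bp=cv2.boxPoints(q);e=max(((bp[i]-bp[i-1]) for i in range(4)),key=np.linalg.norm);yaw=np.degrees(np.arctan2(e[1],e[0]))%180;print(yaw)
rel([*q[0],.112],yaw)
# rack plate
m2=((im[...,0].astype(int)-im[...,2]>12)&(im.max(2)<95)).astype(np.uint8)*255;m2[:, :240]=0;m2[:,320:]=0;m2[:120]=0;m2[245:]=0
k=max(cv2.findContours(m2,cv2.RETR_EXTERNAL,cv2.CHAIN_APPROX_NONE)[0],key=cv2.contourArea);print(cv2.boundingRect(k))
E
```

```text
(0, 15, 27, 93) 1115.0
((0.45507174730300903, -0.30574601888656616), (0.10850854963064194, 0.028667520731687546), 75.83936309814453)
75.83935
tcp [ 0.4636 -0.3071  0.3211] yaw 77.1 tilt 0.03 j [ 1.07  0.27 -0.65  1.64  0.17  1.29  0.17] w 0.0449 t 10.43
  shift [ -0.7  -8.5 209.1] rz 1.3
(252, 129, 53, 95)
```

```bash
python3 - <<'E'
from h import *
c=cap('wrist');im=c['image']
for v in(150,165,180,195,210,225):
    g=im[v,262:298].max(1);u=np.where(g<32)[0]+262;print(v,u[u>268].min(),u[u>268].max(),ray(c,(u[u>268].min()+u[u>268].max())/2,v,.140).round(4)[:2])
print([ray(c,*p,.14).round(4)[:2] for p in((279,140),(277.5,233))])
E
```

```text
150 273 285 [ 0.4722 -0.2652]
165 273 284 [ 0.4679 -0.2812]
180 271 284 [ 0.463  -0.2975]
195 272 283 [ 0.4591 -0.3146]
210 271 283 [ 0.4544 -0.3322]
225 272 282 [ 0.4502 -0.3505]
[array([ 0.4746, -0.2547]), array([ 0.4484, -0.3606])]
```

Emit:
move_arm(plan=[-1.1,-1.9,0,0,0,1.6,45,0,0,50,0,0,0,45,0,0,50,0,0,0,45,0,0,50,0,0,0,45,0,0,40,0,0,0,45,0,0,20,0,0,0,45,0,0,0,0,0,0,45,0,0,0,0,0,0,8,0,0,0,0,0,0,8,0,0,0,0,0,0,8,0,0,0,0,0,0,8,0,0,0,0,0,0,8,0,0,0,0,0,0,8], force=70)

```text
t: 12.1
eef_pos: [0.4628, -0.3088, 0.1135]
eef_rot: [0.002, 0.791, 0.611, 0.0]
contact_force: [-1.7, 0.5, 7.0]
gripper_width: 0.0123
```

```bash
python3 - <<'E'
from h import *
rel([.4615,-.3077,.111],75.5)
E
```

```text
tcp [ 0.4628 -0.3088  0.1135] yaw 75.4 tilt 0.2 j [ 0.99  0.48 -0.57  1.87  0.33  0.88  0.  ] w 0.0123 t 12.1
  shift [ 0.8 -1.5  2.5] rz -0.1
```

Emit:
move_arm(plan=[0,0,-15,0,0,0,8,0,0,-30,0,0,0,8,0,0,-50,0,0,0,8,0,0,-45,0,0,0,8,0,0,0,0,0,0,8])

```text
t: 12.72
eef_pos: [0.4642, -0.3092, 0.2565]
eef_rot: [0.004, 0.791, 0.611, 0.001]
contact_force: [0.5, -0.3, -2.2]
gripper_width: 0.0124
```

```bash
python3 - <<'E'
from h import *
rel([.574,-.005,.30]);print(pose()[0]['contact_force'])
c=cap('scene');d=cap('side')
p=proj(c,pose()[1]);q=proj(d,pose()[1]);print(p,q)
cut=lambda i,p:cv2.resize(i['image'][max(int(p[1])-50,0):int(p[1])+70,max(int(p[0])-60,0):int(p[0])+60,::-1],(400,400),interpolation=cv2.INTER_CUBIC)
cv2.imwrite('pics/k1.png',np.hstack([cut(c,p),cut(d,q)]))
E
```

```text
tcp [ 0.4642 -0.3092  0.2565] yaw 75.4 tilt 0.51 j [ 1.06  0.31 -0.64  1.74  0.21  1.15  0.11] w 0.0124 t 12.72
  shift [321.9  29.9 -44.4] rz None
[ 0.5225483  -0.25756718 -2.18386477]
[208.06587747 161.25234101] [296.3260515  240.14466147]
```

View pics/k1.png

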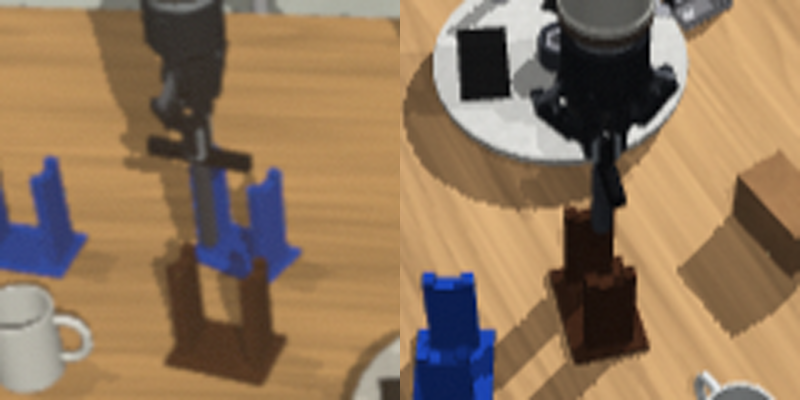

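Emit:
move_arm(plan=[46,4.3,0,0,0,0,8,46,4.3,0,0,0,0,8,46,4.3,0,0,0,0,8,46,4.3,0,0,0,0,8,46,4.3,0,0,0,0,8,46,4.3,0,0,0,0,8,46,4.2,0,0,0,0,8,0,0,0,0,0,-10.2,8,0,0,0,0,0,-10.2,8,0,0,0,0,0,-10.2,8,0,0,0,0,0,-10.2,8,0,0,0,0,0,-10.2,8,0,0,0,0,0,-10.2,8,0,0,0,0,0,-10.2,8,0,0,0,0,0,-10.2,8,0,0,0,0,0,-10.2,8,0,0,0,0,0,-10.2,8,0,0,0,0,0,0,8])

```text
t: 15.08
eef_pos: [0.5706, -0.0042, 0.2496]
eef_rot: [-0.002, 0.023, 1.0, 0.0]
contact_force: [-1.3, -0.1, -3.1]
gripper_width: 0.0122
```

```bash
python3 - <<'E'
from h import *
rel([.574,-.005,.256],239)
E
```

```text
tcp [ 0.5706 -0.0042  0.2496] yaw 177.3 tilt 0.2 j [ 0.79  0.53 -1.14  1.69  0.5   1.25  1.07] w 0.0122 t 15.07
  shift [-3.4 -0.6 -6.4] rz -61.7
```

Emit:
move_arm(plan=[0,0,0,0,0,-10.3,8,0,0,0,0,0,-10.3,8,0,0,0,0,0,-10.3,8,0,0,0,0,0,-10.3,8,0,0,0,0,0,-10.3,8,0,0,0,0,0,-10.2,8,0,0,0,0,0,0,8,0,0,0,0,0,0,8])

```text
t: 16.08
eef_pos: [0.5715, -0.004, 0.2509]
eef_rot: [-0.0, -0.491, 0.871, 0.0]
contact_force: [-0.0, -0.1, -2.2]
gripper_width: 0.0126
```

```bash
python3 - <<'E'
from h import *
rel([.574,-.005,.205],239)
c=cap('scene');d=cap('side')
p=proj(c,[.574,-.005,.12]);q=proj(d,[.574,-.005,.12])
cut=lambda i,p:cv2.resize(i['image'][int(p[1])-50:int(p[1])+30,int(p[0])-40:int(p[0])+40,::-1],(400,400),interpolation=cv2.INTER_CUBIC)
cv2.imwrite('pics/k2.png',np.hstack([cut(c,p),cut(d,q)]))
E
```

```text
tcp [ 0.5715 -0.004   0.2509] yaw -121.2 tilt 0.05 j [ 0.89  0.68 -1.38  1.69  0.69  1.36  1.99] w 0.0126 t 16.07
  shift [-0.5 -2.7 45.9] rz -0.2
```

View pics/k2.png

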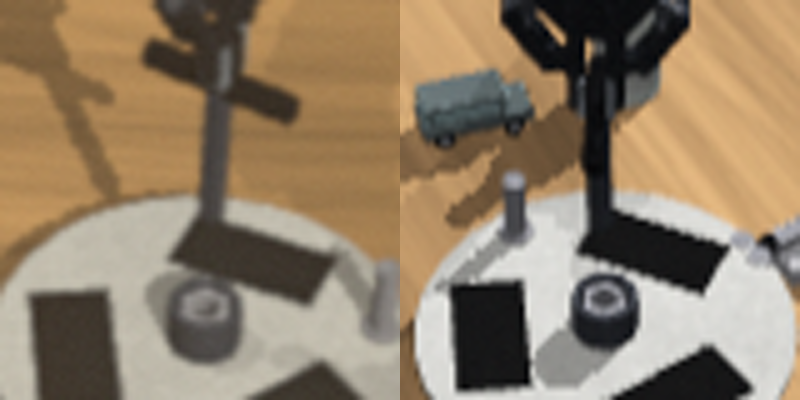

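```bash
python3 - <<'E'
from h import *
for n,(u,v) in(('scene',(211,217)),('side',(198,236))):
    c=cap(n);p=proj(c,[.574,-.005,.12]).astype(int)-[40,50]
    print(n,'tip',ray(c,p[0]+u/5,p[1]+v/5,.151).round(4), 'expected tip crop',((proj(c,[.5715,-.004,.151])-p)*5).round(0),'hub seen',((proj(c,[.574,-.005,.073])-p)*5).round())
E
```

```text
scene tip [ 0.5733 -0.002   0.151 ] expected tip crop [208. 215.] hub seen [202. 301.]
side tip [ 0.5675 -0.0128  0.151 ] expected tip crop [197. 227.] hub seen [202. 296.]
```

Emit:
move_arm(plan=[-0.5,-2.7,0,0,0,0,8,0,0,30,0,0,0,8,0,0,30,0,0,0,8,0,0,10,0,0,0,8,0,0,5,0,0,0,8,0,0,5,0,0,0,8,0,0,3,0,0,0,8,0,0,0,0,0,0,8])

```text
t: 17.27
eef_pos: [0.5745, -0.005, 0.1686]
eef_rot: [0.0, -0.493, 0.87, -0.0]
contact_force: [-0.2, 1.2, -1.6]
gripper_width: 0.0122
```

```bash
python3 - <<'E'
from h import *
rel([.574,-.005,.1425],239);print(np.round(pose()[0]['contact_force'],1))
E
```

```text
tcp [ 0.5745 -0.005   0.1686] yaw -120.9 tilt 0.02 j [ 0.84  0.76 -1.29  1.77  0.78  1.23  1.94] w 0.0122 t 17.27
  shift [ 0.3  0.5 26.1] rz 0.1
[-0.2  1.2 -1.6]
```

Nose is in the mouth with no contact force. I'll lower it further in small steps.

Emit:
move_arm(plan=[0.3,0.5,4,0,0,0,8,0,0,4,0,0,0,8,0,0,4,0,0,0,8,0,0,4,0,0,0,8,0,0,0,0,0,0,8])

```text
t: 17.9
eef_pos: [0.5736, -0.005, 0.152]
eef_rot: [-0.0, -0.493, 0.87, 0.0]
contact_force: [-0.3, -1.1, -2.5]
gripper_width: 0.0124
```

```bash
python3 - <<'E'
from h import *
rel([.574,-.005,.1425],239);print(np.round(pose()[0]['contact_force'],1))
E
```

```text
tcp [ 0.5736 -0.005   0.152 ] yaw -120.9 tilt 0.03 j [ 0.83  0.78 -1.27  1.79  0.8   1.21  1.93] w 0.0124 t 17.9
  shift [-0.2 -0.3  9.5] rz 0.1
[-0.3 -1.1 -2.5]
```

Emit:
move_arm(plan=[-0.2,-0.3,4,0,0,0,8,0,0,4.5,0,0,0,8,0,0,0,0,0,0,8,0,0,0,0,0,5,8,0,0,0,0,0,5,8,0,0,0,0,0,5,8,0,0,0,0,0,5,8,0,0,0,0,0,5,8,0,0,0,0,0,5,8,0,0,0,0,0,0,8])

```text
t: 19.15
eef_pos: [0.5744, -0.0047, 0.1441]
eef_rot: [0.0, -0.252, 0.968, -0.0]
contact_force: [1.0, -0.6, -3.5]
gripper_width: 0.0124
```

```bash
python3 - <<'E'
from h import *
rel([.574,-.005,.143],209);print(np.round(pose()[0]['contact_force'],1),np.round(pose()[0]['torque'],2))
E
```

```text
tcp [ 0.5744 -0.0047  0.1441] yaw -150.9 tilt 0.04 j [ 0.78  0.71 -1.16  1.79  0.72  1.13  1.46] w 0.0124 t 19.15
  shift [ 0.4 -0.1  1.1] rz 0.1
[ 1.  -0.6 -3.5] [ 0.13 -0.24  0.02]
```

Emit:
move_arm(plan=[0,0,0,0,0,9,8,0,0,0,0,0,9,8,0,0,0,0,0,9,8,0,0,0,0,0,9,8,0,0,0,0,0,9,8,0,0,0,0,0,9,8,0,0,0,0,0,9,8,0,0,0,0,0,9,8,0,0,0,0,0,9,8,0,0,0,0,0,9,8,0,0,0,0,0,0,8])

```text
t: 20.52
eef_pos: [0.5747, -0.0047, 0.1441]
eef_rot: [0.001, 0.505, 0.863, 0.0]
contact_force: [1.2, -0.5, -4.1]
gripper_width: 0.0122
```

```bash
python3 - <<'E'
from h import *
rel([.574,-.005,.143],119);print(np.round(pose()[0]['contact_force'],1),np.round(pose()[0]['torque'],2))
E
python3 pads.py
```

```text
tcp [ 0.5747 -0.0047  0.1441] yaw 119.3 tilt 0.07 j [ 0.58  0.54 -0.81  1.8   0.46  1.    0.1 ] w 0.0122 t 20.52
  shift [ 0.1 -0.8  1.1] rz 0.3
[ 1.2 -0.5 -4.1] [ 0.04 -0.66 -0.02]
scene [ 0.6181 -0.0214] [[0.6478, 0.0504], [0.5883, -0.0932]] [ 37.1 -81.1] [0.0919 0.0892]
side [ 0.5384 -0.0332] [[0.5855, -0.0952], [0.4914, 0.0288]] [-83.  157.9] [0.0909 0.0898]
```

Emit:
move_arm(plan=[0,0,0,0,0,9,8,0,0,0,0,0,9,8,0,0,0,0,0,9,8,0,0,0,0,0,9,8,0,0,0,0,0,9,8,0,0,0,0,0,9,8,0,0,0,0,0,9,8,0,0,0,0,0,9,8,0,0,0,0,0,9,8,0,0,0,0,0,9,8,0,0,0,0,0,0,8])

```text
t: 22.0
eef_pos: [0.5745, -0.0051, 0.1441]
eef_rot: [0.0, 0.967, 0.253, 0.0]
contact_force: [2.2, -1.7, -2.6]
gripper_width: 0.0124
```

```bash
cat > tq.py <<'E'
from h import *
s,p,R=pose();rel([.574,-.005,.143],0);print(np.round(s['contact_force'],1),np.round(s['torque'],2),'jt7',round(float(s['joint_torque'][6]),3))
E
python3 tq.py
```

```text
tcp [ 0.5745 -0.0051  0.1441] yaw 29.3 tilt 0.04 j [ 0.33  0.45 -0.46  1.81  0.24  0.94 -1.3 ] w 0.0124 t 22.0
  shift [-0.4 -0.3  1.1] rz 29.3
[ 2.2 -1.7 -2.6] [-0.37 -0.6  -0.09] jt7 -0.726
```

Emit:
move_arm(plan=[0,0,0,0,0,5,8,0,0,0,0,0,5,8,0,0,0,0,0,5,8,0,0,0,0,0,0,8])

```text
t: 22.5
eef_pos: [0.5744, -0.0051, 0.144]
eef_rot: [0.0, 0.992, 0.125, 0.0]
contact_force: [2.6, -1.0, -1.8]
gripper_width: 0.0121
```

```bash
python3 tq.py
```

```text
tcp [ 0.5744 -0.0051  0.144 ] yaw 14.4 tilt 0.02 j [ 0.28  0.44 -0.41  1.81  0.21  0.94 -1.54] w 0.0121 t 22.5
  shift [-0.4 -0.2  1. ] rz 14.4
[ 2.6 -1.  -1.8] [-0.39 -0.57  0.02] jt7 -0.43
```

Emit:
move_arm(plan=[0,0,0,0,0,5,8,0,0,0,0,0,5,8,0,0,0,0,0,0,8])

```text
t: 22.88
eef_pos: [0.5744, -0.005, 0.1441]
eef_rot: [0.0, 0.999, 0.038, 0.0]
contact_force: [1.6, -1.2, -1.6]
gripper_width: 0.0125
```

```bash
python3 tq.py
```

```text
tcp [ 0.5744 -0.005   0.1441] yaw 4.3 tilt 0.02 j [ 0.25  0.43 -0.37  1.81  0.19  0.93 -1.69] w 0.0125 t 22.88
  shift [-0.4 -0.1  1.1] rz 4.3
[ 1.6 -1.2 -1.6] [-0.4  -0.54  0.03] jt7 -0.43
```

Emit:
move_arm(plan=[0,0,0,0,0,5,8,0,0,0,0,0,5,8,0,0,0,0,0,0,8])

```text
t: 23.25
eef_pos: [0.5743, -0.005, 0.144]
eef_rot: [0.0, 0.999, -0.049, 0.0]
contact_force: [2.2, -0.6, -1.0]
gripper_width: 0.0123
```

```bash
python3 tq.py
```

```text
tcp [ 0.5743 -0.005   0.144 ] yaw -5.7 tilt 0.01 j [ 0.23  0.43 -0.33  1.81  0.17  0.93 -1.85] w 0.0123 t 23.25
  shift [-0.3  0.   1. ] rz -5.7
[ 2.2 -0.6 -1. ] [-0.42 -0.41 -0.  ] jt7 -0.431
```

Emit:
move_arm(plan=[0,0,0,0,0,5,8,0,0,0,0,0,5,8,0,0,0,0,0,0,8])

```text
t: 23.62
eef_pos: [0.5741, -0.005, 0.144]
eef_rot: [0.0, 0.991, -0.136, -0.0]
contact_force: [1.9, -1.6, 0.4]
gripper_width: 0.0126
```

```bash
python3 tq.py
```

```text
tcp [ 0.5741 -0.005   0.144 ] yaw -15.7 tilt 0.02 j [ 0.2   0.42 -0.3   1.81  0.15  0.93 -2.01] w 0.0126 t 23.62
  shift [-0.1  0.   1. ] rz -15.7
[ 1.9 -1.6  0.4] [-0.46 -0.37  0.13] jt7 -0.568
```

Emit:
move_arm(plan=[0,0,0,0,0,5,8,0,0,0,0,0,3,8,0,0,0,0,0,0,8])

```text
t: 24.0
eef_pos: [0.5741, -0.005, 0.1439]
eef_rot: [0.0, 0.979, -0.205, -0.0]
contact_force: [1.3, -1.1, 0.2]
gripper_width: 0.0125
```

```bash
python3 tq.py
```

```text
tcp [ 0.5741 -0.005   0.1439] yaw -23.7 tilt 0.02 j [ 0.17  0.42 -0.27  1.81  0.14  0.93 -2.14] w 0.0125 t 24.0
  shift [-0.   0.1  0.9] rz -23.7
[ 1.3 -1.1  0.2] [-0.45 -0.24  0.37] jt7 -0.578
```

Emit:
move_arm(plan=[0,0,0,0,0,4,8,0,0,0,0,0,4,8,0,0,0,0,0,0,8])

```text
t: 24.38
eef_pos: [0.574, -0.0049, 0.1439]
eef_rot: [0.0, 0.962, -0.273, -0.0]
contact_force: [1.4, -1.2, -0.7]
gripper_width: 0.0121
```

```bash
python3 tq.py; python3 - <<'E'
from h import *
c=cap('wrist','w4.png')
E
```

```text
tcp [ 0.574  -0.0049  0.1439] yaw -31.7 tilt 0.02 j [ 0.15  0.42 -0.24  1.81  0.12  0.92 -2.27] w 0.0121 t 24.38
  shift [0.  0.1 0.9] rz -31.7
[ 1.4 -1.2 -0.7] [-0.4  -0.23  0.04] jt7 -0.406
```

View pics/w4.png

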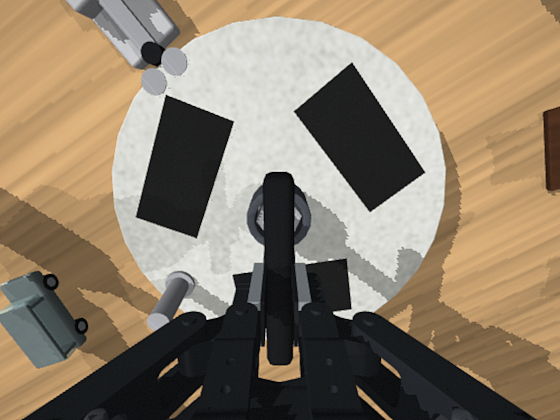

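The roller at (152,52) is still between the pins (175,62) and (153,82), and the bar is in line with the fingers. The wrist torque rose to 0.37 and then dropped, which leaves the stop unclear. I'll re-grip half a turn back and feel for the stop.

Emit:
move_arm(plan=[0,0,0,0,0,0,50,0,0,0,0,0,0,50,0,0,0,0,0,0,50,0,0,-30,0,0,0,50,0,0,-40,0,0,0,50,0,0,0,0,0,0,50])

```text
t: 25.18
eef_pos: [0.5768, -0.0046, 0.2176]
eef_rot: [-0.001, 0.962, -0.275, 0.003]
contact_force: [-0.2, 0.1, -0.0]
gripper_width: 0.0501
```

```bash
python3 - <<'E'
from h import *
rel([.574,-.005,.143],88)
c=cap('wrist');im=c['image'];v0,u0=60,200
# bar orientation: dark elongated
g=(im.max(2)<40).astype(np.uint8);g[:150]=0;g[330:]=0;g[:,:230]=0;g[:,:]=g
for v in(200,220,240,260,280,300):
    u=np.where(im[v,240:320].max(1)<32)[0]+240
    if len(u): print(v,u.min(),u.max(),ray(c,(u.min()+u.max())/2,v,.169).round(4)[:2])
cv2.imwrite('pics/w5.png',im[:,:,::-1])
E
```

```text
tcp [ 0.5768 -0.0046  0.2176] yaw -31.9 tilt 0.4 j [ 0.16  0.34 -0.25  1.74  0.09  1.06 -2.25] w 0.0501 t 25.18
  shift [-2.5  2.1 74.6] rz -119.9
200 272 298 [ 0.5934 -0.0203]
220 272 291 [ 0.5818 -0.0102]
240 273 319 [ 0.5626 -0.011 ]
260 247 319 [0.5537 0.0059]
280 252 302 [0.5414 0.019 ]
```

View pics/w5.png

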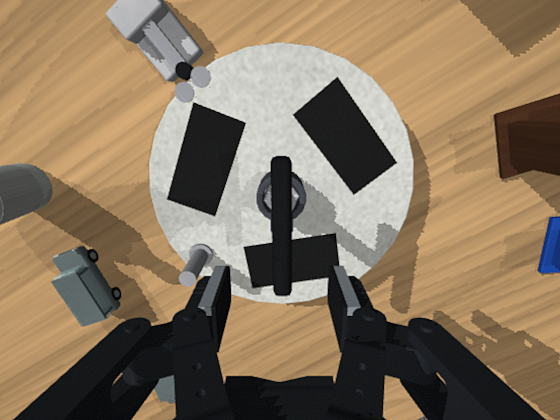

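Views 13. The key stands upright by itself, bar from (281,157) to (283,295), still on yaw -32°. Rotating 180° and re-gripping.

Emit:
move_arm(plan=[-2.5,2.1,0,0,0,-10,50,0,0,0,0,0,-10,50,0,0,0,0,0,-10,50,0,0,0,0,0,-10,50,0,0,0,0,0,-10,50,0,0,0,0,0,-10,50,0,0,0,0,0,-10,50,0,0,0,0,0,-10,50,0,0,0,0,0,-10,50,0,0,0,0,0,-10,50,0,0,0,0,0,-10,50,0,0,0,0,0,-10,50,0,0,0,0,0,-10,50,0,0,0,0,0,-10,50,0,0,0,0,0,-10,50,0,0,0,0,0,-10,50,0,0,0,0,0,-10,50,0,0,0,0,0,-10,50,0,0,0,0,0,0,50,0,0,0,0,0,0,50])

```text
t: 27.72
eef_pos: [0.5705, -0.0055, 0.2132]
eef_rot: [-0.001, 0.276, 0.961, 0.0]
contact_force: [0.4, 0.1, 0.3]
gripper_width: 0.0503
```

```bash
python3 - <<'E'
from h import *
rel([.574,-.005,.142],148)
c=cap('wrist');im=c['image']
for v in range(150,330,12):
    u=np.where(im[v,262:300].max(1)<32)[0]+262
    if len(u): print(v,u.min(),u.max(),ray(c,(u.min()+u.max())/2,v,.169).round(4)[:2],end=' | ')
E
```

```text
tcp [ 0.5705 -0.0055  0.2132] yaw 147.9 tilt 0.07 j [ 0.61  0.45 -0.85  1.74  0.37  1.12  0.66] w 0.0503 t 27.73
  shift [-2.8  2.3 71.2] rz -0.1
162 272 290 [0.5274 0.0226] | 174 271 291 [0.5343 0.0183] | 186 271 291 [0.5414 0.0139] | 198 264 291 [0.5473 0.0072] | 210 273 297 [0.5576 0.007 ] | 222 272 291 [5.639e-01 2.000e-04] | 234 273 291 [ 0.572  -0.0044] | 246 274 291 [ 0.5802 -0.0091] | 258 262 291 [ 0.5861 -0.0181] | 270 274 291 [ 0.597  -0.0196] | 282 274 291 [ 0.6058 -0.0251] | 294 275 291 [ 0.615  -0.0304] |
```

Emit:
move_arm(plan=[-2,2,35,0,0,0,50,0,0,36,0,0,0,50,0,0,0,0,0,0,50,0,0,0,0,0,0,5,0,0,0,0,0,0,5,0,0,0,0,0,0,5,0,0,0,0,0,0,5,0,0,0,0,0,0,5,0,0,0,0,0,0,5,0,0,0,0,0,0,5], force=110)

```text
t: 29.02
eef_pos: [0.5752, -0.0048, 0.1451]
eef_rot: [0.002, 0.275, 0.961, 0.0]
contact_force: [-1.1, -0.1, 5.2]
gripper_width: 0.0102
```

```bash
python3 tq.py
```

```text
tcp [ 0.5752 -0.0048  0.1451] yaw 148.1 tilt 0.2 j [ 0.57  0.53 -0.8   1.8   0.45  1.    0.61] w 0.0102 t 29.02
  shift [ 0.9 -0.8  2.1] rz 148.1
[-1.1 -0.1  5.2] [-0.09  0.18  0.07] jt7 -0.059
```

Emit:
move_arm(plan=[0,0,0,0,0,4,5,0,0,0,0,0,4,5,0,0,0,0,0,0,5])

```text
t: 29.4
eef_pos: [0.5771, -0.006, 0.1454]
eef_rot: [0.004, 0.342, 0.94, 0.0]
contact_force: [12.7, -12.0, 3.4]
gripper_width: 0.0098
```

```bash
python3 tq.py
```

```text
tcp [ 0.5771 -0.006   0.1454] yaw 140.0 tilt 0.44 j [ 0.55  0.52 -0.76  1.8   0.43  0.99  0.48] w 0.0098 t 29.4
  shift [ 3.  -1.3  2.3] rz 140.0
[ 12.7 -12.    3.4] [-3.32 -2.82 -0.03] jt7 -0.142
```

Emit:
move_arm(plan=[0,0,0,0,0,4,5,0,0,0,0,0,4,5,0,0,0,0,0,0,5])

```text
t: 29.78
eef_pos: [0.5779, -0.009, 0.1455]
eef_rot: [0.005, 0.408, 0.913, -0.001]
contact_force: [5.5, -7.7, 3.3]
gripper_width: 0.0094
```

```bash
python3 tq.py
```

```text
tcp [ 0.5779 -0.009   0.1455] yaw 131.9 tilt 0.56 j [ 0.53  0.51 -0.73  1.8   0.41  0.98  0.36] w 0.0094 t 29.77
  shift [ 5.6 -0.2  2.4] rz 131.9
[ 5.5 -7.7  3.3] [-1.97 -1.29 -0.02] jt7 -0.258
```

Emit:
move_arm(plan=[0,0,0,0,0,4,5,0,0,0,0,0,4,5,0,0,0,0,0,0,5])

```text
t: 30.15
eef_pos: [0.5772, -0.0097, 0.1455]
eef_rot: [0.005, 0.47, 0.883, -0.001]
contact_force: [3.7, -9.4, 5.7]
gripper_width: 0.0097
```

```bash
python3 tq.py
```

```text
tcp [ 0.5772 -0.0097  0.1455] yaw 123.9 tilt 0.54 j [ 0.5   0.5  -0.7   1.8   0.39  0.98  0.24] w 0.0097 t 30.15
  shift [ 5.7 -0.1  2.4] rz 123.9
[ 3.7 -9.4  5.7] [-2.28 -0.85  0.33] jt7 -0.628
```

```bash
python3 - <<'E'
from h import *
c=cap('wrist');im=c['image']
for v in range(170,370,15):
    u=np.where(im[v,225:335].max(1)<30)[0]+225
    print(v,(u.min(),u.max(),len(u)) if len(u) else None,end=' | ')
cv2.imwrite('pics/w6.png',im[100:,100:460,::-1])
E
```

```text
170 (np.int64(264), np.int64(292), 6) | 185 (np.int64(264), np.int64(292), 6) | 200 (np.int64(264), np.int64(292), 7) | 215 (np.int64(259), np.int64(303), 12) | 230 (np.int64(265), np.int64(292), 10) | 245 (np.int64(265), np.int64(292), 16) | 260 (np.int64(256), np.int64(292), 31) | 275 (np.int64(244), np.int64(313), 46) | 290 (np.int64(238), np.int64(319), 56) | 305 (np.int64(235), np.int64(322), 56) | 320 (np.int64(225), np.int64(334), 92) | 335 (np.int64(225), np.int64(334), 108) | 350 (np.int64(225), np.int64(334), 76) | 365 (np.int64(225), np.int64(334), 74) |
```

View pics/w6.png

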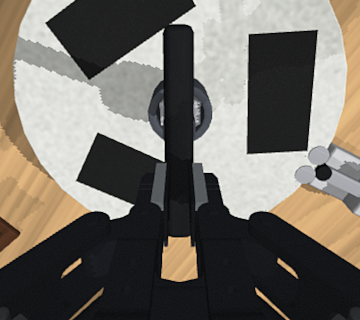

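Emit:
move_arm(plan=[4,0,0,0,0,0,5,0,0,0,0,0,0,5])

```text
t: 30.45
eef_pos: [0.5763, -0.0087, 0.1455]
eef_rot: [0.006, 0.47, 0.883, -0.002]
contact_force: [7.3, -12.6, 2.9]
gripper_width: 0.0099
```

```bash
python3 tq.py
```

```text
tcp [ 0.5763 -0.0087  0.1455] yaw 123.9 tilt 0.73 j [ 0.5   0.5  -0.7   1.8   0.39  0.97  0.23] w 0.0099 t 30.45
  shift [4.4 0.1 2.5] rz 123.9
[  7.3 -12.6   2.9] [-3.22 -1.71  0.38] jt7 -0.428
```

Emit:
move_arm(plan=[0,0,0,0,0,4,5,0,0,0,0,0,0,5])

```text
t: 30.7
eef_pos: [0.5756, -0.0093, 0.1455]
eef_rot: [0.006, 0.501, 0.866, -0.002]
contact_force: [4.7, -14.4, 5.4]
gripper_width: 0.0098
```

```bash
python3 tq.py
```

```text
tcp [ 0.5756 -0.0093  0.1455] yaw 119.9 tilt 0.71 j [ 0.49  0.49 -0.68  1.8   0.38  0.97  0.17] w 0.0098 t 30.7
  shift [4.5 0.7 2.5] rz 119.9
[  4.7 -14.4   5.4] [-3.43 -1.26  0.83] jt7 -1.066
```

Emit:
move_arm(plan=[0,0,0,0,0,4,5,0,0,0,0,0,0,5])

```text
t: 30.95
eef_pos: [0.5752, -0.0097, 0.1455]
eef_rot: [0.006, 0.53, 0.848, -0.002]
contact_force: [4.4, -15.2, 6.6]
gripper_width: 0.0095
```

```bash
python3 tq.py
```

```text
tcp [ 0.5752 -0.0097  0.1455] yaw 115.9 tilt 0.72 j [ 0.48  0.49 -0.67  1.8   0.37  0.97  0.11] w 0.0095 t 30.95
  shift [4.8 0.9 2.4] rz 115.9
[  4.4 -15.2   6.6] [-3.67 -0.88  1.  ] jt7 -1.271
```

Torque climbed steadily to 1.0 N m (friction is 0.1), so the screw is against its stop. I'll unwind within the free play, release and re-centre.

Emit:
move_arm(plan=[0,0,0,0,0,-5,5,0,0,0,0,0,-5,5,0,0,0,0,0,0,50,0,0,0,0,0,0,50,0,0,0,0,0,0,50,0,0,-35,0,0,0,50,0,0,-35,0,0,0,50,0,0,0,0,0,0,50,0,0,0,0,0,0,50])

```text
t: 32.08
eef_pos: [0.5709, -0.0012, 0.2124]
eef_rot: [-0.0, 0.453, 0.891, -0.0]
contact_force: [0.2, -1.0, 0.1]
gripper_width: 0.05
```

```bash
cat > bar.py <<'E'
from h import *
c=cap('wrist');im=c['image'];P=[];V=[]
for v in range(120,330,4):
    g=im[v,235:325].max(1)<30;w=[]
    k=np.flatnonzero(np.diff(np.r_[0,g.astype(int),0]))
    for a,b in zip(k[::2],k[1::2]):
        if 13<=b-a<=25 and abs((a+b)/2+235-280)<14: w.append((a+b-1)/2+235)
    if len(w)==1: P.append(ray(c,w[0],v,.169)[:2]);V.append(v)
P=np.array(P);f=cv2.fitLine(P.astype(np.float32),cv2.DIST_HUBER,0,.001,.001).ravel()
print('rows',min(V),max(V),len(V),'yaw',np.degrees(np.arctan2(f[1],f[0]))%180,'ends',P[0].round(4),P[-1].round(4))
m=(P[0]+P[-1])/2;m=f[2:]+f[:2]*((m-f[2:])@f[:2]);print('mid',m.round(4),'len',np.linalg.norm(P[0]-P[-1]).round(4));rel([*m,.142])
E
python3 bar.py
```

```text
rows 164 292 11 yaw 127.86128 ends [0.5393 0.0375] [ 0.6    -0.0405]
mid [ 0.5696 -0.0015] len 0.0989
tcp [ 0.5705 -0.0014  0.2119] yaw 126.1 tilt 0.11 j [ 0.54  0.42 -0.75  1.74  0.32  1.1   0.32] w 0.0499 t 32.12
  shift [ 0.3 -0.8 69.9] rz None
```

Emit:
move_arm(plan=[0.3,-0.8,35,0,0,0,50,0,0,35,0,0,-1.7,50,0,0,0,0,0,0,5,0,0,0,0,0,0,5,0,0,0,0,0,0,5,0,0,0,0,0,0,5,0,0,0,0,0,0,5,-2.5,0,0,0,0,0,5,-2.5,0,0,0,0,0,5,0,0,0,0,0,0,5], force=20)

```text
t: 33.38
eef_pos: [0.5741, -0.0055, 0.1433]
eef_rot: [0.0, 0.44, 0.898, 0.0]
contact_force: [-1.9, 2.5, 2.3]
gripper_width: 0.0139
```

Emit:
move_arm(plan=[0,0,0,0,0,0,5,0,0,0,0,0,0,5,0,0,-10,0,0,0,5,0,0,-20,0,0,0,5,0,0,-30,0,0,0,5,0,0,-40,0,0,0,5,0,0,-15,0,0,0,5,0,0,0,0,0,0,5], force=70)

```text
t: 34.38
eef_pos: [0.5744, -0.0061, 0.2591]
eef_rot: [0.001, 0.44, 0.898, 0.0]
contact_force: [-0.3, 0.3, -3.2]
gripper_width: 0.0121
```

```bash
python3 tq.py; python3 pads.py; python3 - <<'E'
from h import *
c=cap('scene');d=cap('side');p=proj(c,[.574,-.005,.16]).astype(int);q=proj(d,[.574,-.005,.16]).astype(int)
cut=lambda i,p:cv2.resize(i['image'][p[1]-60:p[1]+40,p[0]-50:p[0]+50,::-1],(400,400),interpolation=cv2.INTER_CUBIC)
cv2.imwrite('pics/k3.png',np.hstack([cut(c,p),cut(d,q)]))
E
```

```text
tcp [ 0.5744 -0.0061  0.2591] yaw 127.8 tilt 0.15 j [ 0.57  0.38 -0.78  1.68  0.29  1.19  0.38] w 0.0121 t 34.38
  shift [  1.3   0.2 116.1] rz 127.8
[-0.3  0.3 -3.2] [ 0.01 -0.02  0.02] jt7 0.061
scene [ 0.5763 -0.0046] [[0.6481, 0.0506], [0.5884, -0.0929], [0.4924, 0.0284]] [ 37.1 -81.  157.8] [0.0922 0.089  0.0886]
side [ 0.5385 -0.033 ] [[0.5855, -0.0952], [0.4916, 0.0293]] [-83.  157.5] [0.0909 0.0898]
```

View pics/k3.png

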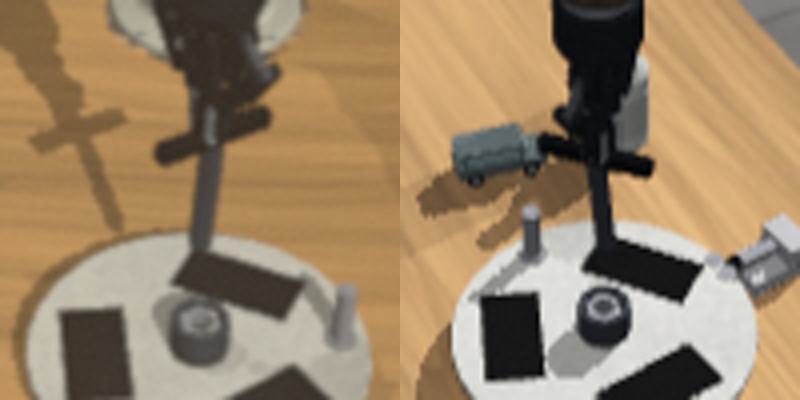

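The key is out and held upright, and the disc has not moved (37°, -82°, 157.6°). Carrying it to the rack.

Emit:
move_arm(plan=[0,0,0,0,0,10.5,5,0,0,0,0,0,10.5,5,0,0,0,0,0,10.5,5,0,0,0,0,0,10.5,5,0,0,0,0,0,10.4,5,0,0,0,0,0,0,5])

```text
t: 35.33
eef_pos: [0.573, -0.0056, 0.2567]
eef_rot: [-0.001, 0.791, 0.612, -0.001]
contact_force: [-0.4, -0.3, -1.8]
gripper_width: 0.0117
```

```bash
python3 - <<'E'
from h import *
rel([.4625,-.3085,.26],75.4)
E
```

```text
tcp [ 0.573  -0.0056  0.2567] yaw 75.5 tilt 0.12 j [ 0.44  0.35 -0.6   1.69  0.21  1.17 -0.47] w 0.0117 t 35.33
  shift [-320.9  -31.1   -3.1] rz 0.1
```

Emit:
move_arm(plan=[-45.9,-4.4,-0.5,0,0,0,5,-45.9,-4.4,-0.5,0,0,0,5,-45.9,-4.4,-0.5,0,0,0,5,-45.8,-4.5,-0.5,0,0,0,5,-45.8,-4.5,-0.5,0,0,0,5,-45.8,-4.5,-0.5,0,0,0,5,-45.8,-4.4,0,0,0,0,5,0,0,0,0,0,0,5,0,0,0,0,0,0,5])

```text
t: 36.45
eef_pos: [0.4626, -0.3076, 0.2602]
eef_rot: [-0.001, 0.791, 0.612, 0.0]
contact_force: [-0.4, 0.4, -3.6]
gripper_width: 0.0122
```

```bash
python3 - <<'E'
from h import *
rel([.4625,-.3085,.1135],75.4)
# bar & lips from views: horizontal bar ends in side/scene
c=cap('wrist');im=c['image']
k=[(v,*( (np.flatnonzero(im[v,225:335].max(1)<30)+225)[[0,-1]] )) for v in range(150,250,12) if (im[v,225:335].max(1)<30).any()];print(k)
E
```

```text
tcp [ 0.4626 -0.3076  0.2602] yaw 75.5 tilt 0.09 j [ 0.92  0.29 -0.46  1.73  0.14  1.16  0.17] w 0.0122 t 36.45
  shift [ -1.1   0.3 146.7] rz 0.1
[(162, np.int64(281), np.int64(286)), (174, np.int64(264), np.int64(294)), (186, np.int64(264), np.int64(293)), (198, np.int64(264), np.int64(293)), (210, np.int64(264), np.int64(293)), (222, np.int64(265), np.int64(293)), (234, np.int64(265), np.int64(293)), (246, np.int64(265), np.int64(293))]
```

Emit:
move_arm(plan=[-1,0.3,40,0,0,0,5,0,0,40,0,0,0,5,0,0,30,0,0,0,5,0,0,15,0,0,0,5,0,0,8,0,0,0,5,0,0,6,0,0,0,5,0,0,3,0,0,0,5,0,0,0,0,0,0,5])

```text
t: 37.5
eef_pos: [0.4629, -0.3096, 0.1193]
eef_rot: [0.0, 0.791, 0.611, 0.0]
contact_force: [0.1, -0.1, -2.6]
gripper_width: 0.0123
```

```bash
python3 tq.py
```

```text
tcp [ 0.4629 -0.3096  0.1193] yaw 75.4 tilt 0.04 j [ 0.88  0.45 -0.42  1.87  0.23  0.87  0.09] w 0.0123 t 37.5
  shift [322.7  30.6 -23.7] rz 75.4
[ 0.1 -0.1 -2.6] [-0.02  0.03 -0.  ] jt7 -0.01
```

Emit:
move_arm(plan=[0.5,0.3,3,0,0,0,5,0,0,2.5,0,0,0,5,0,0,0,0,0,0,5])

```text
t: 37.88
eef_pos: [0.4636, -0.3106, 0.115]
eef_rot: [0.001, 0.792, 0.611, -0.0]
contact_force: [-3.5, -1.0, 8.8]
gripper_width: 0.0123
```

```bash
python3 tq.py
```

```text
tcp [ 0.4636 -0.3106  0.115 ] yaw 75.3 tilt 0.17 j [ 0.87  0.45 -0.42  1.87  0.24  0.87  0.08] w 0.0123 t 37.88
  shift [323.6  29.4 -28.6] rz 75.3
[-3.5 -1.   8.8] [0.1  0.62 0.07] jt7 -0.121
```

Contact at the expected height. Release and rise; then check the key in the rack and the screw.

Emit:
move_arm(plan=[0,0,0,0,0,0,30,0,0,0,0,0,0,45,0,0,0,0,0,0,45,0,0,-30,0,0,0,45,0,0,-60,0,0,0,45,0,0,-60,0,0,0,45,0,0,-55,0,0,0,45,0,0,0,0,0,0,45,0,0,0,0,0,0,45])

```text
t: 39.0
eef_pos: [0.4628, -0.3087, 0.3179]
eef_rot: [-0.0, 0.791, 0.611, -0.0]
contact_force: [-0.4, -0.3, 0.1]
gripper_width: 0.0451
```

```bash
python3 - <<'E'
from h import *
rel([.459,.036,.32],120)
c=cap('wrist');im=c['image']
for v in(135,140,150,165,180,195,210,225,230,235):
    g=im[v,262:298].max(1);u=np.where(g<32)[0]+262;u=u[u>268]
    if len(u):print(v,u.min(),u.max(),ray(c,(u.min()+u.max())/2,v,.140).round(4)[:2])
cv2.imwrite('pics/w7.png',im[:,:,::-1])
# cars now
for n in('scene','side'): cap(n,n+'7.png')
E
```

```text
tcp [ 0.4628 -0.3087  0.3179] yaw 75.4 tilt 0.03 j [ 0.93  0.24 -0.47  1.65  0.11  1.27  0.18] w 0.0451 t 39.0
  shift [332.7 -90.6  -2. ] rz -44.6
135 277 282 [ 0.4772 -0.2516]
140 274 286 [ 0.4764 -0.2568]
150 274 286 [ 0.4737 -0.2671]
165 274 286 [ 0.4696 -0.2829]
180 274 286 [ 0.4653 -0.2993]
195 274 286 [ 0.4609 -0.3161]
210 274 286 [ 0.4564 -0.3335]
225 275 285 [ 0.4517 -0.3515]
```

```bash
python3 - <<'E'
from h import *
rel([.574,-.005,.318],120)
E
```

```text
tcp [ 0.4622 -0.3084  0.3166] yaw 75.4 tilt 0.19 j [ 0.93  0.25 -0.47  1.65  0.11  1.27  0.18] w 0.045 t 39.15
  shift [321.8  31.7  -1.1] rz -44.6
```

Emit:
move_arm(plan=[45.8,3.1,0,0,0,0,60,45.8,3.1,0,0,0,0,60,45.8,3.1,0,0,0,0,60,45.8,3.1,0,0,0,0,60,45.8,3.1,0,0,0,0,60,45.8,3.1,0,0,0,0,60,45.8,3.1,0,0,0,0,60,0,0,0,0,0,0,60,0,0,0,0,0,0,60])

```text
t: 40.28
eef_pos: [0.5644, -0.0047, 0.3172]
eef_rot: [-0.001, 0.791, 0.612, -0.001]
contact_force: [0.6, -0.8, 0.3]
gripper_width: 0.0599
```

```bash
python3 - <<'E'
from hexm import *
rel([.574,-.005,.318],120)
c=cap('wrist','w8.png');u,v=proj(c,[.574,-.005,.073]).astype(int);print(u,v);hexphase(c,u,v)
E
```

```text
tcp [ 0.5644 -0.0047  0.3172] yaw 75.4 tilt 0.13 j [ 0.48  0.29 -0.65  1.63  0.18  1.29 -0.45] w 0.0599 t 40.27
  shift [ 2.2  9.4 -0.8] rz -44.6
287 175
ctr [ 0.5735 -0.005 ] R 0.0167 amp 0.00078 corner deg 10.8
ctr [ 0.5745 -0.0046] R 0.0103 amp 0.0006 corner deg 9.6
```

Socket phase moved from 59° to 10.2°. One full-stop travel with a start of about 0.2 rad gives 228.8° turned, so the screw is at 4.2. The final key angle sat exactly 14° ahead of that phase, which is contact at the stop. Now the cars.

Emit:
move_arm(plan=[40.9,-36.1,0,0,0,0,70,40.9,-36.1,0,0,0,0,70,40.9,-36.1,0,0,0,0,70,40.9,-36.1,0,0,0,0,70,40.9,-36.1,0,0,0,0,70,40.9,-36.1,0,0,0,0,70,0,0,0,0,0,-10,70,0,0,0,0,0,-10,70,0,0,0,0,0,-10,70,0,0,0,0,0,-10,70,0,0,0,0,0,-10,70,0,0,0,0,0,-10,70,0,0,0,0,0,-10,70,0,0,0,0,0,-10,70,0,0,0,0,0,-10,70,0,0,0,0,0,0,70,0,0,0,0,0,0,70])

```text
t: 42.45
eef_pos: [0.4177, 0.2869, 0.3182]
eef_rot: [-0.0, 0.13, 0.992, -0.0]
contact_force: [0.1, 1.4, -0.2]
gripper_width: 0.0701
```

```bash
cat > car.py <<'E'
from h import *
def cars(c):
    im=c['image'].astype(int);m=((im[...,2]-im[...,0]>3)&(im.max(2)>30)&(im[...,2]-im[...,0]<60)).astype(np.uint8)*255
    m[300:,100:460]=0;m=cv2.morphologyEx(m,cv2.MORPH_OPEN,np.ones((3,3)))
    o=[]
    for k in cv2.findContours(m,cv2.RETR_EXTERNAL,cv2.CHAIN_APPROX_NONE)[0]:
        if cv2.contourArea(k)<600: continue
        q=cv2.minAreaRect(k);M=cv2.moments(k);print('px',np.round(q[0]),np.round(q[1]),round(q[2],1))
        for z in(.02,.035):
            P=np.float32([ray(c,*p,z)[:2] for p in k[:,0]]);w=cv2.minAreaRect(P);b=cv2.boxPoints(w);e=max((b[i]-b[i-1] for i in range(4)),key=np.linalg.norm)
            print('  z',z,np.round(w[0],4),np.round(w[1],4),'dir',(np.degrees(np.arctan2(e[1],e[0]))%180).round(1))
if __name__=='__main__':
    rel([.4165,.287,.1],165);c=cap('wrist','w9.png');cars(c)
E
python3 car.py
```

```text
tcp [0.4177 0.2869 0.3182] yaw 165.1 tilt 0.03 j [ 0.29  0.26 -1.11  1.75  0.24  1.28  0.43] w 0.0701 t 42.45
  shift [ 1.200e+00 -1.000e-01  2.182e+02] rz 0.1
px [306. 272.] [53. 25.] 87.7
  z 0.02 [0.598  0.2855] [0.0413 0.1002] dir 167.9
  z 0.035 [0.5896 0.2863] [0.0399 0.097 ] dir 167.9
px [263. 156.] [28. 67.] 1.4
  z 0.02 [0.3933 0.2691] [0.0415 0.0979] dir 162.0
  z 0.035 [0.3914 0.2704] [0.0402 0.0947] dir 162.0
```

The pick-up was knocked and is now near (0.393, 0.269). The van is unchanged at (0.598, 0.2855). I'll approach the pick-up and re-measure closer.

Emit:
move_arm(plan=[19.3,-23.6,0,0,0,3.1,70,0,0,50,0,0,0,70,0,0,50,0,0,0,70,0,0,40,0,0,0,70,0,0,0,0,0,0,70,0,0,0,0,0,0,70])

```text
t: 43.25
eef_pos: [0.3933, 0.2709, 0.1798]
eef_rot: [0.001, 0.154, 0.988, 0.001]
contact_force: [-0.4, 1.5, 0.7]
gripper_width: 0.07
```

```bash
python3 car.py; python3 - <<'E'
from h import *
rel([.393,.269,.004],162)
E
```

```text
tcp [0.3933 0.2709 0.1798] yaw 162.3 tilt 0.1 j [ 0.22  0.36 -1.04  1.99  0.37  0.99  0.26] w 0.07 t 43.25
  shift [-17.1  22.3  79.9] rz -2.7
px [277. 192.] [88. 40.] 90.0
  z 0.02 [0.3936 0.2686] [0.0421 0.0981] dir 162.0
  z 0.035 [0.3899 0.2698] [0.0402 0.0935] dir 162.0
tcp [0.3937 0.2711 0.1802] yaw 162.3 tilt 0.17 j [ 0.22  0.36 -1.04  1.99  0.37  0.99  0.26] w 0.0696 t 43.3
  shift [  0.4  -2.6 176.2] rz 0.3
```

Emit:
move_arm(plan=[0,-2.2,50,0,0,0,70,0,0,50,0,0,0,70,0,0,45,0,0,0,70,0,0,20,0,0,0,70,0,0,10,0,0,0,70,0,0,0,0,0,0,70,0,0,0,0,0,0,30,0,0,0,0,0,0,30,0,0,0,0,0,0,30,0,0,0,0,0,0,30,0,0,0,0,0,0,30], force=30)

```text
t: 44.68
eef_pos: [0.393, 0.2683, 0.0046]
eef_rot: [0.001, 0.154, 0.988, 0.0]
contact_force: [-1.0, -0.6, 6.0]
gripper_width: 0.035
```

```bash
python3 tq.py
```

```text
tcp [0.393  0.2683 0.0046] yaw 162.3 tilt 0.13 j [-0.03  0.63 -0.77  2.11  0.71  0.68 -0.02] w 0.035 t 44.67
  shift [-255.9 -205.  -138.1] rz 162.3
[-1.  -0.6  6. ] [-0.17  0.14 -0.03] jt7 0.015
```

Emit:
move_arm(plan=[0,0,0,0,0,0,30,0,0,0,0,0,0,30])

```text
t: 44.92
eef_pos: [0.393, 0.2683, 0.0046]
eef_rot: [0.001, 0.154, 0.988, 0.0]
contact_force: [-0.6, -0.6, 6.2]
gripper_width: 0.0351
```

```bash
python3 tq.py; python3 - <<'E'
from h import *
c=cap('wrist');cv2.imwrite('pics/w10.png',c['image'][100:,100:460,::-1])
E
```

```text
tcp [0.393  0.2683 0.0046] yaw 162.3 tilt 0.13 j [-0.03  0.63 -0.77  2.11  0.71  0.68 -0.02] w 0.0351 t 44.92
  shift [-255.9 -205.  -138.1] rz 162.3
[-0.6 -0.6  6.2] [-0.18  0.15 -0.01] jt7 0.015
```

View pics/w10.png

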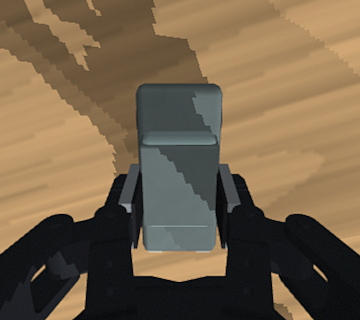

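The pads are on the cab (opening 35 mm, not about 43), so they sit too high. I'll open, lower about 6 mm and close again; the tips stand back a few mm when open this far.

Emit:
move_arm(plan=[0,0,0,0,0,0,62,0,0,0,0,0,0,62,0,0,0,0,0,0,62,0,0,4,0,0,0,62,0,0,2,0,0,0,62,0,0,0,0,0,0,62,0,0,0,0,0,0,36,0,0,0,0,0,0,36,0,0,0,0,0,0,36,0,0,0,0,0,0,36,0,0,0,0,0,0,36])

```text
t: 46.35
eef_pos: [0.392, 0.268, -0.0024]
eef_rot: [0.0, 0.154, 0.988, 0.0]
contact_force: [-1.4, -0.6, 6.0]
gripper_width: 0.0426
```

```bash
python3 tq.py
```

```text
tcp [ 0.392   0.268  -0.0024] yaw 162.3 tilt 0.01 j [-0.04  0.64 -0.76  2.11  0.72  0.67 -0.03] w 0.0426 t 46.35
  shift [-256.4 -204.7 -145.4] rz 162.3
[-1.4 -0.6  6. ] [-0.12  0.31 -0.03] jt7 -0.002
```

Emit:
move_arm(plan=[0,0,-20,0,0,0,36,0,0,-50,0,0,0,36,0,0,-50,0,0,0,36,0,0,-50,0,0,0,36,0,0,0,0,0,10,36,0,0,0,0,0,10,36,0,0,0,0,0,10,36,0,0,0,0,0,10,36,0,0,0,0,0,10,36,0,0,0,0,0,10,36,0,0,0,0,0,10,36,0,0,0,0,0,10,36,0,0,0,0,0,10,36,0,0,0,0,0,4.8,36,0,0,0,0,0,0,36])

```text
t: 48.22
eef_pos: [0.3918, 0.2676, 0.1671]
eef_rot: [0.0, 0.831, 0.556, -0.0]
contact_force: [0.3, -0.0, -1.7]
gripper_width: 0.0427
```

```bash
python3 - <<'E'
from h import *
rel([.4914,.0294,.17],67.5);print(np.round(pose()[0]['contact_force'],1))
E
```

```text
tcp [0.3918 0.2676 0.1671] yaw 67.5 tilt 0.03 j [-0.06  0.28 -0.68  2.02  0.22  0.92 -1.25] w 0.0427 t 48.23
  shift [-182.1  183.1   -2.8] rz 0.0
[ 0.3 -0.  -1.7]
```

Emit:
move_arm(plan=[-30.3,30.5,-0.5,0,0,0,36,-30.3,30.5,-0.5,0,0,0,36,-30.3,30.5,-0.5,0,0,0,36,-30.3,30.5,-0.5,0,0,0,36,-30.3,30.5,-0.5,0,0,0,36,-30.3,30.5,0,0,0,0,36,0,0,0,0,0,0,36,0,0,0,0,0,0,36])

```text
t: 49.22
eef_pos: [0.491, 0.0303, 0.1696]
eef_rot: [-0.0, 0.831, 0.556, -0.0]
contact_force: [-0.2, -0.1, -0.8]
gripper_width: 0.0428
```

```bash
python3 - <<'E'
from h import *
rel([.4914,.0294,.0385],67.5)
E
```

```text
tcp [0.491  0.0303 0.1696] yaw 67.5 tilt 0.05 j [ 0.36  0.28 -0.55  1.98  0.18  0.93 -0.67] w 0.0428 t 49.23
  shift [ -0.7   0.8 131.1] rz 0.0
```

Emit:
move_arm(plan=[0,0.8,45,0,0,0,36,0,0,45,0,0,0,36,0,0,25,0,0,0,36,0,0,10,0,0,0,36,0,0,4,0,0,0,36,0,0,1,0,0,0,36,0,0,0,0,0,0,36])

```text
t: 50.1
eef_pos: [0.493, 0.0296, 0.0408]
eef_rot: [0.001, 0.831, 0.556, 0.001]
contact_force: [-0.7, 0.7, -0.0]
gripper_width: 0.0427
```

```bash
python3 tq.py
```

```text
tcp [0.493  0.0296 0.0408] yaw 67.5 tilt 0.1 j [ 0.27  0.49 -0.46  2.06  0.34  0.66 -0.81] w 0.0427 t 50.1
  shift [  -0.9   88.3 -102. ] rz 67.5
[-0.7  0.7 -0. ] [ 0.01 -0.07 -0.01] jt7 -0.004
```

Car about to touch. A couple more mm, then release to a modest opening and rise.

Emit:
move_arm(plan=[0,-1.2,2,0,0,0,36,0,0,0,0,0,0,36,0,0,0,0,0,0,60,0,0,0,0,0,0,60,0,0,0,0,0,0,60,0,0,-25,0,0,0,60,0,0,-60,0,0,0,60,0,0,-60,0,0,0,60,0,0,-60,0,0,0,65,0,0,-30,0,0,0,70,0,0,0,0,0,0,70])

```text
t: 51.48
eef_pos: [0.4929, 0.0302, 0.2758]
eef_rot: [0.002, 0.832, 0.555, 0.002]
contact_force: [-0.1, -0.3, -0.9]
gripper_width: 0.0699
```

```bash
python3 - <<'E'
from h import *
rel([.598,.2855,.27],168)
c=cap('wrist','w11.png');im=c['image'].astype(int)
m=((im[...,2]-im[...,0]>3)&(im.max(2)>30)).astype(np.uint8)*255;m[300:,100:460]=0;m=cv2.morphologyEx(m,cv2.MORPH_OPEN,np.ones((3,3)))
for k in cv2.findContours(m,cv2.RETR_EXTERNAL,cv2.CHAIN_APPROX_NONE)[0]:
    if cv2.contourArea(k)>600:
        P=np.float32([ray(c,*p,.062)[:2] for p in k[:,0]]);w=cv2.minAreaRect(P);b=cv2.boxPoints(w);e=max((b[i]-b[i-1] for i in range(4)),key=np.linalg.norm);print(np.round(w[0],4),np.round(w[1],4),(np.degrees(np.arctan2(e[1],e[0]))%180).round(1))
E
python3 pads.py
```

```text
tcp [0.4929 0.0302 0.2758] yaw 67.5 tilt 0.34 j [ 0.41  0.16 -0.58  1.85  0.1   1.15 -0.6 ] w 0.0699 t 51.48
  shift [276.1  -0.8   6.2] rz -100.5
[ 0.5767 -0.007 ] [0.056  0.0524] 67.0
[0.4899 0.0298] [0.0977 0.0434] 67.5
scene [ 0.5813 -0.0043] [[0.648, 0.0504], [0.5883, -0.0932], [0.5077, 0.0297]] [ 37.  -81.1 152.5] [0.092  0.0893 0.0753]
side [ 0.5744 -0.0053] [[0.5855, -0.0952], [0.4911, 0.0297], [0.6465, 0.0496]] [-83.  157.4  37.2] [0.0909 0.0903 0.0904]
```

The pick-up is on its pad: 1.6 mm off centre, angle exact. Now the van.

Emit:
move_arm(plan=[55.2,0,-2,0,0,0,70,55.2,0,-2,0,0,0,70,55.2,0,-2,0,0,0,70,55.2,0,0,0,0,0,70,55.2,0,0,0,0,0,70,0,0,0,0,0,-10,70,0,0,0,0,0,-10,70,0,0,0,0,0,-10,70,0,0,0,0,0,-10,70,0,0,0,0,0,-10,70,0,0,0,0,0,-10,70,0,0,0,0,0,-10,70,0,0,0,0,0,-10,70,0,0,0,0,0,-10,70,0,0,0,0,0,-10.5,70,0,0,0,0,0,0,70,0,0,0,0,0,0,70])

```text
t: 53.75
eef_pos: [0.5963, 0.2848, 0.2777]
eef_rot: [-0.001, 0.106, 0.994, -0.0]
contact_force: [-0.0, -0.3, -0.3]
gripper_width: 0.07
```

```bash
python3 car.py; python3 - <<'E'
from h import *
c=cap('scene','scene12.png');print('bottle',ray(c,382,285,0).round(3));rel([.598,.2855,-.002],168)
E
```

```text
tcp [0.5963 0.2848 0.2777] yaw 167.8 tilt 0.11 j [ 0.15  0.63 -1.01  1.43  0.53  1.38  0.49] w 0.07 t 53.75
  shift [175.9 -35.7 178. ] rz 2.8
px [ 57. 214.] [39. 56.] 80.5
  z 0.02 [ 0.5796 -0.0401] [0.0576 0.0821] dir 106.1
  z 0.035 [ 0.5774 -0.0279] [0.0556 0.0792] dir 106.1
px [280. 176.] [70. 30.] 90.0
  z 0.02 [0.5986 0.286 ] [0.0413 0.0981] dir 168.4
  z 0.035 [0.5957 0.2866] [0.0398 0.0946] dir 168.4
px [ 53. 141.] [95. 38.] 10.0
  z 0.02 [0.4874 0.0007] [0.1139 0.0512] dir 67.4
  z 0.035 [0.4884 0.0114] [0.1098 0.0494] dir 67.4
bottle [0.755 0.275 0.   ]
tcp [0.5965 0.2849 0.2784] yaw 167.9 tilt 0.04 j [ 0.15  0.63 -1.01  1.43  0.53  1.38  0.49] w 0.0702 t 53.85
  shift [ -1.5   1.  280.4] rz -0.1
```

Emit:
move_arm(plan=[-1.5,1,60,0,0,0,66,0,0,60,0,0,0,66,0,0,60,0,0,0,66,0,0,50,0,0,0,66,0,0,30,0,0,0,66,0,0,15,0,0,0,66,0,0,5,0,0,0,66,0,0,0,0,0,0,66,0,0,0,0,0,0,36,0,0,0,0,0,0,36,0,0,0,0,0,0,36,0,0,0,0,0,0,36,0,0,0,0,0,0,36], force=30)

```text
t: 55.48
eef_pos: [0.5994, 0.286, 0.0008]
eef_rot: [0.001, 0.105, 0.994, 0.0]
contact_force: [-0.6, -1.0, 5.1]
gripper_width: 0.0418
```

```bash
python3 tq.py
```

```text
tcp [0.5994 0.286  0.0008] yaw 168.0 tilt 0.13 j [ 0.06  0.91 -0.81  1.63  0.78  0.96  0.32] w 0.0418 t 55.48
  shift [ -36.1 -289.7 -142.4] rz 168.0
[-0.6 -1.   5.1] [-0.25  0.21  0.01] jt7 -0.017
```

Emit:
move_arm(plan=[0,0,-20,0,0,0,36,0,0,-50,0,0,0,36,0,0,-50,0,0,0,36,0,0,-50,0,0,0,36,0,0,0,0,0,10.2,36,0,0,0,0,0,10.2,36,0,0,0,0,0,10.2,36,0,0,0,0,0,10.2,36,0,0,0,0,0,0,36])

```text
t: 56.6
eef_pos: [0.5983, 0.286, 0.1703]
eef_rot: [0.001, 0.444, 0.896, 0.0]
contact_force: [-0.0, -1.0, -1.3]
gripper_width: 0.0415
```

```bash
python3 - <<'E'
from h import *
rel([.6465,.0497,.17],127.2);print(np.round(pose()[0]['contact_force'],1))
E
```

```text
tcp [0.5983 0.286  0.1703] yaw 127.3 tilt 0.08 j [ 0.05  0.66 -0.8   1.54  0.5   1.15 -0.2 ] w 0.0415 t 56.6
  shift [-217.1 -104.9    0.3] rz 0.1
[-0.  -1.  -1.3]
```

Emit:
move_arm(plan=[-43.4,-21,0,0,0,0,36,-43.4,-21,0,0,0,0,36,-43.4,-21,0,0,0,0,36,-43.4,-21,0,0,0,0,36,-43.4,-21,0,0,0,0,36,0,0,0,0,0,0,36,0,0,0,0,0,0,36])

```text
t: 57.48
eef_pos: [0.6458, 0.0496, 0.1693]
eef_rot: [-0.0, 0.444, 0.896, 0.0]
contact_force: [0.5, 0.9, -0.9]
gripper_width: 0.0413
```

```bash
python3 - <<'E'
from h import *
rel([.6465,.0497,.0415],127.2)
E
```

```text
tcp [0.6458 0.0496 0.1693] yaw 127.3 tilt 0.06 j [ 0.43  0.63 -0.8   1.59  0.48  1.13  0.17] w 0.0413 t 57.48
  shift [ -0.5   0.5 127.8] rz 0.1
```

Emit:
move_arm(plan=[0,0,45,0,0,0,36,0,0,45,0,0,0,36,0,0,25,0,0,0,36,0,0,8,0,0,0,36,0,0,3,0,0,0,36,0,0,2,0,0,0,36,0,0,0,0,0,0,36])

```text
t: 58.35
eef_pos: [0.6467, 0.0494, 0.042]
eef_rot: [0.001, 0.445, 0.896, 0.0]
contact_force: [-0.1, 0.4, -2.1]
gripper_width: 0.0409
```

```bash
python3 tq.py
```

```text
tcp [0.6467 0.0494 0.042 ] yaw 127.2 tilt 0.1 j [ 0.37  0.77 -0.7   1.66  0.6   0.93  0.09] w 0.0409 t 58.35
  shift [   0.5  -90.7 -101.1] rz 127.2
[-0.1  0.4 -2.1] [0.   0.05 0.02] jt7 -0.003
```

Emit:
move_arm(plan=[0,0,1.5,0,0,0,36,0,0,0,0,0,0,36,0,0,0,0,0,0,60,0,0,0,0,0,0,60,0,0,0,0,0,0,60,0,0,-25,0,0,0,60,0,0,-60,0,0,0,60,0,0,-60,0,0,0,60,0,0,-60,0,0,0,60,0,0,-50,0,0,0,60,0,0,0,0,0,0,60,0,0,0,0,0,0,60])

```text
t: 59.85
eef_pos: [0.6457, 0.0493, 0.2953]
eef_rot: [0.001, 0.445, 0.896, -0.0]
contact_force: [-0.4, 0.0, -0.2]
gripper_width: 0.0602
```

```bash
python3 - <<'E'
from hexm import *
rel([.55,.2,.3])
c=cap('wrist','w13.png');im=c['image'].astype(int)
m=((im[...,2]-im[...,0]>3)&(im.max(2)>30)).astype(np.uint8)*255;m=cv2.morphologyEx(m,cv2.MORPH_OPEN,np.ones((3,3)))
for k in cv2.findContours(m,cv2.RETR_EXTERNAL,cv2.CHAIN_APPROX_NONE)[0]:
    if cv2.contourArea(k)>600:
        P=np.float32([ray(c,*p,.062)[:2] for p in k[:,0]]);w=cv2.minAreaRect(P);b=cv2.boxPoints(w);e=max((b[i]-b[i-1] for i in range(4)),key=np.linalg.norm);print(np.round(w[0],4),np.round(w[1],4),(np.degrees(np.arctan2(e[1],e[0]))%180).round(1))
u,v=proj(c,[.574,-.005,.073]).astype(int);print(u,v);hexphase(c,u,v)
# pads via dark mask
m=(c['image'].max(2)<45).astype(np.uint8)*255
for k in cv2.findContours(m,cv2.RETR_LIST,cv2.CHAIN_APPROX_NONE)[0]:
    P=np.float32([ray(c,a,b,.04)[:2] for a,b in k[:,0]]);q=cv2.minAreaRect(P);a,b=sorted(q[1])
    if .045<a<.07 and .09<b<.125: print('pad',np.round(q[0],4))
a=c['image'][:,:,::-1];s=cap('scene')['image'][140:320,130:410,::-1]
cv2.imwrite('pics/fin.png',np.hstack([cv2.resize(a,(400,300)),cv2.resize(s,(400,300),interpolation=cv2.INTER_CUBIC)]))
E
python3 pads.py
```

```text
tcp [0.6457 0.0493 0.2953] yaw 127.2 tilt 0.06 j [ 0.46  0.53 -0.85  1.45  0.4   1.35  0.23] w 0.0602 t 59.85
  shift [177.9  14.9  -4.9] rz None
[ 0.574  -0.0065] [0.0551 0.0549] 34.3
[0.6455 0.05  ] [0.0433 0.0983] 127.9
[0.4899 0.0299] [0.0996 0.0449] 67.3
208 180
ctr [ 0.5737 -0.0051] R 0.0166 amp 0.00079 corner deg 11.0
ctr [ 0.575  -0.0046] R 0.0098 amp 0.00052 corner deg 9.2
pad [ 0.5855 -0.0941]
pad [0.6457 0.0495]
pad [0.491 0.03 ]
scene [ 0.5481 -0.0319] [[0.5884, -0.0935], [0.5077, 0.0297]] [-81.1 152.5] [0.0895 0.0753]
side [ 0.5731 -0.0065] [[0.5855, -0.0952], [0.4911, 0.0297], [0.6428, 0.0461]] [-83.  157.4  36.8] [0.0909 0.0903 0.0853]
```

```bash
python3 - <<'E'
from h import *
a=cv2.imread('pics/scene0.png').astype(int);b=cap('scene','sceneF.png')['image'][:,:,::-1].astype(int)
d=np.abs(a-b).max(2)
for n,(x0,y0,x1,y1) in dict(mug=(140,195,178,230),carton=(183,238,222,272),bottle=(370,250,395,290),key=(192,180,236,226)).items(): print(n,d[y0:y1,x0:x1].mean().round(2),(d[y0:y1,x0:x1]>40).sum())
for n,im in(('0',a),('F',b)):
    m=im[180:200,192:236].max(2)<60;y,x=np.nonzero(m);print(n,m.sum(),(x.mean()+192).round(1),(y.mean()+180).round(1))
m=((b[...,0]-b[...,2]>3)&(b.max(2)>40)&(b.max(2)<170)).astype(np.uint8)*255;m=cv2.morphologyEx(m,cv2.MORPH_OPEN,np.ones((2,2)))
for k in cv2.findContours(m,cv2.RETR_EXTERNAL,cv2.CHAIN_APPROX_NONE)[0]:
    x,y,w,h=cv2.boundingRect(k)
    if cv2.contourArea(k)>40 and 110<y<340: print(x,y,w,h)
E
```

```text
mug 1.7 0
carton 1.83 0
bottle 9.84 69
key 4.23 1
0 122 211.7 189.7
F 118 212.8 190.2
206 156 33 41
138 156 37 39
```

```bash
python3 -c "
from h import *
print(workorder.hand_in())"
```

```text
the job is handed in; nothing more can be done
None
```

I handed the job in at about 60 s. My last checks indicate every condition is met, but I inferred the screw's position at its stop rather than read it directly.

**What I did**
- I swung the disc round by its post until the roller sat between the two pins.
- I turned the screw clockwise with the hex key, then hung the key back in the brown wooden rack.
- I put the pick-up and the van on two pads. I saw no saloon in any view.
- The pick-up had been knocked about 3 cm during the run, so I measured it again before gripping it.

**Last checks**
- **Disc:** the pad angles stayed at about 37°, 157° and -82° after parking.
- **Cars:** each is within 2 mm and 1° of its pad.
- **Key:** in the scene view it lies within about 1 pixel (roughly 3 mm) of where it hung at the start. I did not measure its height in the rack separately.
- **Mug and carton:** their pixels are unchanged.
- **Bottle:** its image patch does differ from the start. I put that down to the van being gone from behind it and to shadow, since the arm never went near it.

**Unclear or imperfect points**
- **Screw:** on the first turn the torque rose to 0.37 N m and then dropped, so the key probably slipped one hex step in the socket. I gripped it again and turned until the torque climbed to 1.0 N m, ten times the screw's friction. The socket's final angle fits the stop at 4.2 rad, but only to the nearest 60°.
- **Pick-up grip:** my first grip landed on the cab, so I re-gripped it lower before lifting.
- **Final picture:** I could not view it because the 16-picture limit was reached, so the last checks are numeric only.

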